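# Arm the spring impact tester and load a test bar

## Robot

A 6-joint arm with a two-finger parallel gripper is mounted at the origin on a cart in front of the work surface, level with it; the furniture and walls round the work are solid. World frame = base frame: x ahead of the robot, y to its left, z up, the work surface at z = 0. Lengths are in m, angles in rad, forces in N, time in s.
With the tool pointing down it reaches from about 0.25 to 0.775 m from the base axis. Payload 4 kg.
Tool frame: the origin (TCP) lies at the very end of the fingers, on their centre line; the grasp point (between the pads) lies 19 mm behind it (robot.grip_point_offset is the distance from the TCP to the grasp point, in m); z points along the fingers, x is the direction in which the jaws open and shut, and the axes are right-handed (so a half turn about z gives the same grasp; the last joint's range is limited). The gripper opens to 94 mm and grips with 3 to 60 N. Pads are 16 mm wide; open, the fingers measure 119 mm over their backs; the gripper's body (75 mm by 177 mm) begins 78 mm behind the grasp point.
Start: joints at [1.19, 0.087, 1.371, -0, 1.684, -0.103], TCP at [0.151, 0.529, 0.206] pointing down, gripper open.
Joint ranges: [-3.1, 3.1], [-0.76, 2.03], [0.27, 2.55], [-1.08, 4.22], [0.17, 2.65], [-2.57, 2.57]. Speed limits (rad/s): [2.79, 2.79, 3.14, 3.14, 3.14, 3.14].

## Interface

Orientations are given as [roll, pitch, yaw] about the fixed x, y, z axes, in that order (R = Rz(yaw) Ry(pitch) Rx(roll)).
In Python, from bench import robot gives the robot as it stands.
- The arm moves only by the shell command python3 -m inch 'ROWS'. ROWS is text: rows parted by semicolons, each of 5 numbers parted by spaces: the shift along the tool's x, y, z in cm, then the turn about the tool's z in rad, then the closure, from 0 (fully open) to 1 (shut). In form: tx ty tz spin claw; .... A call has 1 to 20 rows; each row is the pose to reach, as a shift and turn from the pose measured when the call began, along the tool's axes at that moment; what a row does not reach only later rows make up. A row lasts 1/12 s, in which the tool goes at most 41.7 mm and 7.16 degrees, less where a joint would pass 70% of its speed; a pose out of reach is approached as far as the arm can. A call with a gripper value outside its range is refused whole. The fingers move at their own pace and stop on an object; the grip force is fixed at half the most. Time passes only in rows, so rows that repeat a pose let the fingers close. It gives the time, the measured TCP pose, the force and the opening at its end, in the units of the state.
- robot.get_obs(): the state, without advancing time (a new reading comes with each control period).
- robot.snapshot(name): name is "scene" or "top" or "wrist"; returns (picture, depth): 384x512x3 uint8, blue, green, red; 384x512 float32, m along the optical axis (not along the pixel's ray), 0 where there is no reading.
- robot.camera_info(name): a dict with "K" (3x3 intrinsics, pixels), "extrinsics" (4x4, takes a point from world to camera coordinates); the wrist camera has in their place "mount" (4x4, takes a point from camera to tool coordinates, whose origin is the TCP and whose axes are the tool frame's). Camera axes: x right, y down, z forward; pixel columns grow to the right and rows downward; lengths in m; the calibration is good to about 2 mm. A picture is of the moment at which its call begins: read the wrist's pose just before it. camera_info takes no time and is no camera call.
- robot.close_job(): hands the job in, once; it reports no verdict.
The state is a dict: "time": time; "joint_positions": joint angles; "qvel": joint speeds; "joint_torque": joint torques, N m; "tool_pos": TCP position; "ee_rot": TCP orientation; "wrist_force": force on the tool from outside, world axes, zero at the start; "wrist_torque": the same for the moment, N m; "width": finger opening in m.
Only numpy, scipy, OpenCV 4.12 (cv2) and the standard library are available. Lean on these libraries where they do the work, as an engineer would, in place of code of your own. Each camera call takes 0.05 s, during which the arm holds its last target.

## Task

Draw the striker arm of the spring impact tester back until its hair-trigger catch takes it, without jamming it hard into the rubber end stop just behind the catch, then ease the arm gently onto the catch and let go; it must never snap back. Then, with the arm cocked, lay the cast test bar on the two supports, centred across the gap and flush against both anvils. Leave the caliper, the bottle and the marker where they are.

Things in the scene. Friction and masses are not known exactly. Their poses are not given: they have to be found in the camera images.
- tester: Spring impact tester: grey casting 225 x 195 x 15 mm fixed to the bench, origin at the centre of its underside. A striker arm swings level round an upright post. Two steel supports and two anvils (seat) hold the test bar. On the -x side a slotted quadrant round the pivot carries the catch block: a sprung pawl and a rubber-padded end stop, all 145 mm or more from the pivot and up to 68 mm high.
- pivot (a point): On the arm's pivot axis (post 87 mm high), 57 mm above the bench; axes as the tester's. The catch block is clamped anywhere on its quadrant and is not measured: the arm rests on the catch somewhere between 1.0 and 1.32 rad of joint striker. The pawl engages by only 3 mm on a light spring: about 2 N on it or its tail fires the arm. Nothing but the catch holds the arm back.
- striker (a joint): Striker arm, level, 52 to 62 mm above the bench. 0 = at rest, pointing from the pivot along the tester's -y, over the seat of the bar; grows (rad) as it is drawn towards the tester's -x. A spring returns it: at the grip about 2.4 N at rest, plus 0.1 N per degree (9 to 11 N at the catch). The tup hangs from it between the supports, down to 33 mm. Let go 1 mm or more off the catch, it snaps.
- grip_mid (a point): Middle, 85 mm above the bench, of the arm's grip: an upright black cylinder 18 mm across, from 64 to 104 mm above the bench, 125 mm from the pivot, free to revolve on its stud.
- tooth (a point): Rounded tooth at the arm's tip, 150 mm from the pivot, 57 mm above the bench. As it passes, the pawl gives way and springs in behind it with hardly a click. About 5 mm after that it meets the rubber pad, where the pull at the grip climbs by about 4 N per mm: over 15 N on the pad is harmful. Let back, it rests on the pawl's end face, and the pull at the grip falls to nothing within about 1 mm.
- bar_mid (a point): Centre of the test bar: plain cast metal, 10 x 10 x 80 mm, about 0.05 kg, lying flat on the bench. Its y axis is its long way (either end or side may lead).
- seat (a point): Where the bar's centre must come to lie, 40 mm above the bench, axes as the tester's: bar along y on both supports (tops at 35 mm, each 16 mm wide, centred 34 mm either way along y, gap of 52 mm between them, base 15 mm high in the gap), side flush against both anvils, whose faces look to -x and stand 5 mm in +x of this point (tops at 47 mm, same width, 15 mm thick). Behind the gap it is open.
- caliper: Vernier caliper lying on the bench, 68 x 205 x 9 mm: not to be disturbed.
- oil_bottle: Small oil bottle with black cap, 34 mm across, 86 mm high: not to be disturbed.
- marker: Black marker pen lying on the bench, 133 mm long, 15 mm thick: not to be disturbed.

How it is judged:
On the way, in this order (a step that is already met when the one before it is completed fails the run):
1. the striker arm is drawn back and rests on its catch, with the hand withdrawn from it (value of joint striker above 0.95 rad and velocity of joint striker between -0.05 and 0.05 rad/s and distance between the grasp point and grip_mid above 0.06 m), for 0.2 s.
2. the test bar lies on the supports against the anvils, the arm still cocked (value of joint striker above 0.95 rad and x of bar_mid in the frame of seat above -0.002 m and y of bar_mid in the frame of seat between -0.006 and 0.006 m and z of bar_mid in the frame of seat between -0.003 and 0.003 m and angle between the y axis of bar_mid and the y axis of seat, either way round below 0.05 rad), for 0.2 s.
At the end, for the whole second after the job is handed in: The striker arm stays hooked on its catch (beyond 0.95 rad, at rest), and the test bar lies at rest on both supports, its side within 2 mm of the anvil faces and square to them within 0.05 rad, centred across the gap within 6 mm; caliper, bottle and marker stand where they stood (all of step 2 and velocity of joint striker between -0.05 and 0.05 rad/s and x of bar_mid in the frame of seat below 0.002 m and linear speed of test_bar below 0.02 m/s); the robot touches nothing.
It fails at once if the striker arm snapped back or was let fall onto the catch (faster than 2.5 rad/s) (velocity of joint striker below -2.5 rad/s).
It fails at once if the arm was jammed into the rubber end stop with more than 15 N (contact force between pad_c0 and anything else above 15 N).
It fails at once if the caliper was shifted more than 20 mm (distance of caliper from where it was at the start of the episode above 0.02 m).
It fails at once if the oil bottle was shifted more than 20 mm (distance of oil_bottle from where it was at the start of the episode above 0.02 m).
It fails at once if the marker was shifted more than 20 mm (distance of marker from where it was at the start of the episode above 0.02 m).
It also fails if it takes over 64 s, if anything falls off the work surface, if the arm or the gripper's body presses on something with over 40 N, if the wrist force passes 120 N, or if a joint passes its speed limit or range.

## Working session

There is one attempt and no reset: what is moved stays moved. The work goes in short steps, Python scripts to look and compute and a shell command to move; the robot and the scene stay as the last step left them, time stands still between calls to the robot, and variables do not carry over. Pictures are saved under pics/ and viewed, and the job is handed in when it is done.

```bash
ls; mkdir -p pics; python3 - <<'E'
from bench import robot
import cv2,numpy as np
for n in ("scene","top","wrist"):
    o=robot.get_obs()
    p,d=robot.snapshot(n); cv2.imwrite(f"pics/{n}0.png",p); np.save(f"pics/{n}0.npy",d)
    print(n,o['time'],robot.camera_info(n))
print(o)
E
```

```text
pics
scene 0.0 {'K': array([[468.68580255,   0.        , 251.15565094],
       [  0.        , 468.68580255, 190.58220522],
       [  0.        ,   0.        ,   1.        ]]), 'extrinsics': array([[ 0.75752785, -0.65243583, -0.02188723, -0.33694835],
       [-0.42078566, -0.46238171, -0.78047587,  0.33923419],
       [ 0.49909017,  0.60044204, -0.62480266,  0.94191309],
       [ 0.        ,  0.        ,  0.        ,  1.        ]])}
top 0.05 {'K': array([[389.47039044,   0.        , 261.60678685],
       [  0.        , 389.47039044, 183.64146183],
       [  0.        ,   0.        ,   1.        ]]), 'extrinsics': array([[-0.02797051, -0.99907716, -0.03259556,  0.13704001],
       [-0.99166929,  0.03183526, -0.12481403,  0.55287679],
       [ 0.12573654,  0.0288329 , -0.99164459,  1.09480562],
       [ 0.        ,  0.        ,  0.        ,  1.        ]])}
wrist 0.1 {'K': array([[275.45547027,   0.        , 251.88507537],
       [  0.        , 275.45547027, 192.64271172],
       [  0.        ,   0.        ,   1.        ]]), 'mount': array([[ 9.99999903e-01, -3.99171169e-04,  1.84255910e
[... 254 characters left out ...]
e+00,
         1.00000000e+00]])}
{'time': 0.1, 'joint_positions': array([ 1.18994059e+00,  8.78827414e-02,  1.37206552e+00, -1.53054350e-05,
        1.68360164e+00, -1.03076867e-01]), 'qvel': array([-0.00061652, -0.00254573, -0.00367079,  0.00130646,  0.0021684 ,
        0.00118075]), 'joint_torque': array([ 2.98174833e-03, -3.41253805e+01, -3.03300905e+01,  7.22038304e-02,
        3.05021473e-02, -1.14768800e-04]), 'tool_pos': array([0.15063787, 0.5284663 , 0.2044394 ]), 'ee_rot': array([-3.14140639e+00,  1.94842460e-03,  1.29301593e+00]), 'wrist_force': array([-0.2996682 , -0.43984347, -0.82069422]), 'wrist_torque': array([0.04336608, 0.0017805 , 0.04944961]), 'width': 0.0936666783866754}
```

View pics/scene0.png

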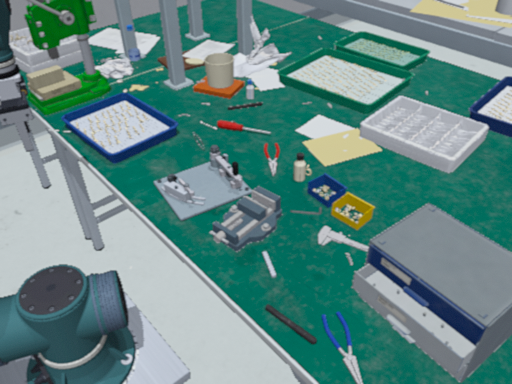

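View pics/top0.png

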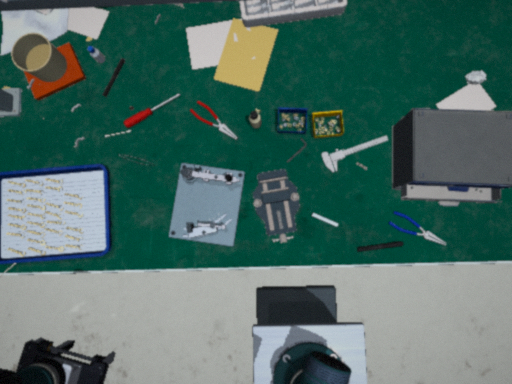

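View pics/wrist0.png

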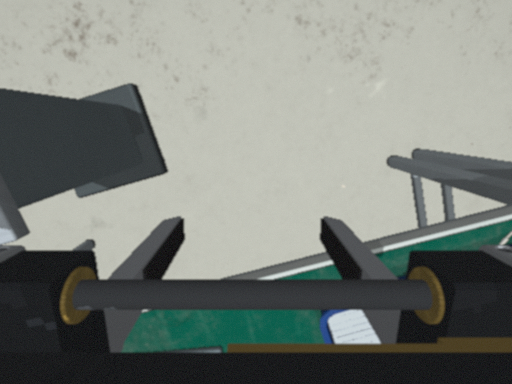

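```bash
cat > h.py <<'E'
from bench import robot
import cv2,numpy as np
def w2p(n,P):
    c=robot.camera_info(n);E=c['extrinsics'];q=E[:3,:3]@np.asarray(P,float)+E[:3,3];u=c['K']@q;return u[:2]/u[2]
def p2w(n,u,v,z):
    c=robot.camera_info(n);E=c['extrinsics'];R=E[:3,:3];C=-R.T@E[:3,3]
    r=R.T@np.linalg.inv(c['K'])@np.array([u,v,1.]);return C+r*(z-C[2])/r[2]
E
python3 - <<'E'
import cv2
t=cv2.imread('pics/top0.png');s=cv2.imread('pics/scene0.png')
cv2.imwrite('pics/topz.png',cv2.resize(t[150:260,155:355],None,fx=4,fy=4,interpolation=cv2.INTER_CUBIC))
cv2.imwrite('pics/scz.png',cv2.resize(s[135:285,145:295],None,fx=4,fy=4,interpolation=cv2.INTER_CUBIC))
E
```

```text
(no output)
```

View pics/topz.png

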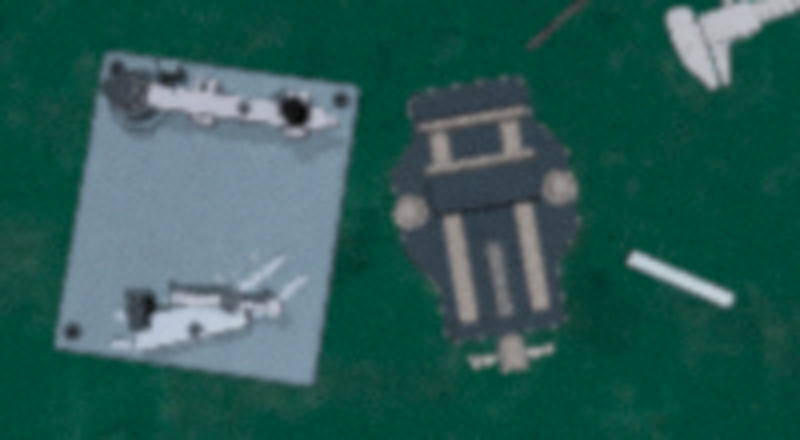

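View pics/scz.png

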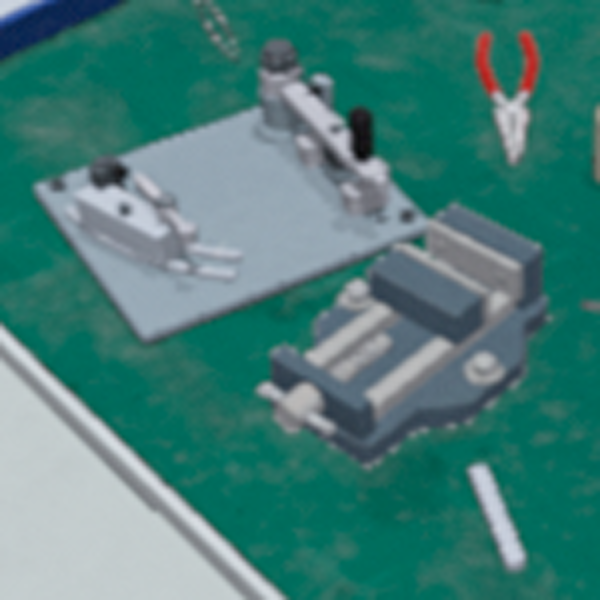

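```bash
python3 - <<'E'
from h import *
f=lambda a,b:(155+a/4,150+b/4)
cs=[f(105,52),f(358,88),f(315,382),f(55,347)]
W=np.array([p2w('top',*c,0.015) for c in cs]);print(W)
print('centre',W.mean(0))
print('bar ends',[p2w('top',*f(*c),0.008) for c in ((632,258),(732,300))])
print('grip',p2w('top',*f(295,108),0.104),'post',p2w('top',*f(126,88),0.087))
d=np.load('pics/top0.npy')
c=f(295,108);print(d[int(c[1]),int(c[0])])
E
```

```text
[[0.62971161 0.36056648 0.015     ]
 [0.5960808  0.17097874 0.015     ]
 [0.38069788 0.20718679 0.015     ]
 [0.4112237  0.39795452 0.015     ]]
centre [0.5044285  0.28417163 0.015     ]
bar ends [array([ 0.46420053, -0.02724813,  0.008     ]), array([ 0.43145639, -0.09864897,  0.008     ])]
grip [0.56950003 0.2081205  0.104     ] post [0.59004168 0.32862677 0.087     ]
1.0675029
```

```bash
python3 -m inch '-3 8 -1 -0.12 0;-6 16 -2.5 -0.24 0;-8 22 -4 -0.36 0;-10 28 -5 -0.48 0;-12 32 -5 -0.6 0;-13 36 -5 -0.7 0;-14.4 40.5 -5 -0.78 0;-14.4 40.5 -5 -0.78 0;-14.4 40.5 -5 -0.78 0;-14.4 40.5 -5 -0.78 0;-14.4 40.5 -5 -0.78 0;-14.4 40.5 -5 -0.78 0;-14.4 40.5 -5 -0.78 0.55'
python3 - <<'E'
from h import *
o=robot.get_obs();print(o['time'],o['tool_pos'],o['ee_rot'],o['width'])
p,d=robot.snapshot('wrist');cv2.imwrite('pics/w1.png',p);np.savez('pics/w1.npz',d=d,pos=o['tool_pos'],rot=o['ee_rot'])
E
```

```text
time: 1.23
tool_pos: [0.5019, 0.2775, 0.2537]
ee_rot: [-3.138, 0.001, 2.069]
wrist_force: [-1.1, 0.4, 0.2]
width: 0.0902
1.2333 [0.50192301 0.27749556 0.25371372] [-3.13844581e+00  6.43388104e-04  2.06907534e+00] 0.09022217162742584
```

```bash
python3 -c "
import cv2;p=cv2.imread('pics/w1.png');cv2.imwrite('pics/w1z.png',cv2.resize(p,(800,600),interpolation=cv2.INTER_CUBIC))"
```

```text
(no output)
```

View pics/w1z.png

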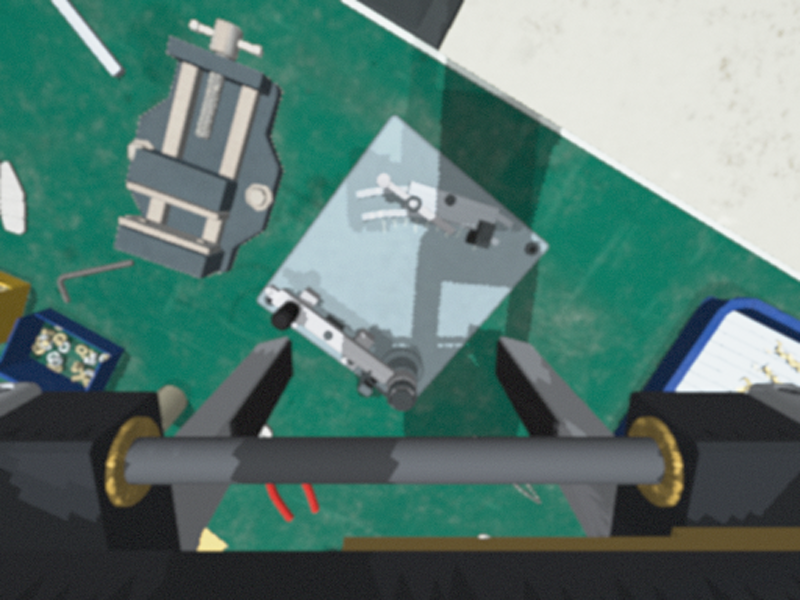

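```bash
cat >> h.py <<'E'
from scipy.spatial.transform import Rotation as Ro
def wp2w(u,v,z,pos,rot):
    c=robot.camera_info('wrist');M=c['mount'];R=Ro.from_euler('xyz',rot).as_matrix()
    C=R@M[:3,3]+pos; r=R@M[:3,:3]@np.linalg.inv(c['K'])@np.array([u,v,1.]);return C+r*(z-C[2])/r[2]
E
python3 - <<'E'
from h import *
f=np.load('pics/w1.npz');k=1.5625
for n,u,v,z in (('post',402,396,.087),('griptop',290,308,.104),('gripbase',284,322,.068),('cA',395,116,.015),('cB',548,245,.015),('cC',259,300,.015),('barend',120,72,.008),('pawl screw',384,180,.06),('knob',480,232,.06)):
    print(n,wp2w(u/k,v/k,z,f['pos'],f['rot']).round(4))
p=cv2.imread('pics/w1.png');cv2.imwrite('pics/w1a.png',cv2.resize(p[170:270,150:280],None,fx=6,fy=6,interpolation=cv2.INTER_CUBIC))
cv2.imwrite('pics/w1b.png',cv2.resize(p[70:180,200:360],None,fx=5,fy=5,interpolation=cv2.INTER_CUBIC))
E
```

```text
post [0.5875 0.3324 0.087 ]
griptop [0.556  0.2135 0.104 ]
gripbase [0.5829 0.211  0.068 ]
cA [0.379  0.2121 0.015 ]
cB [0.4105 0.3983 0.015 ]
cC [0.5947 0.1745 0.015 ]
barend [ 0.4638 -0.0234  0.008 ]
pawl screw [0.4337 0.2313 0.06  ]
knob [0.4322 0.3242 0.06  ]
```

View pics/w1a.png

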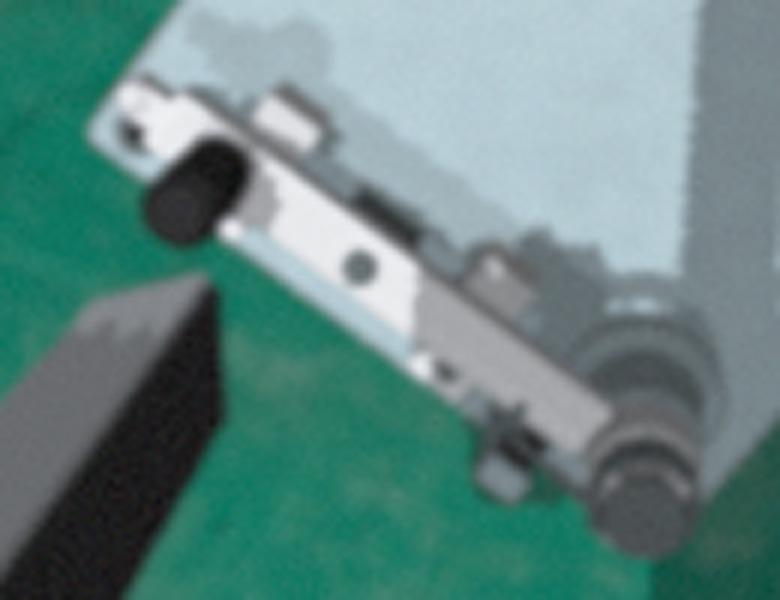

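View pics/w1b.png

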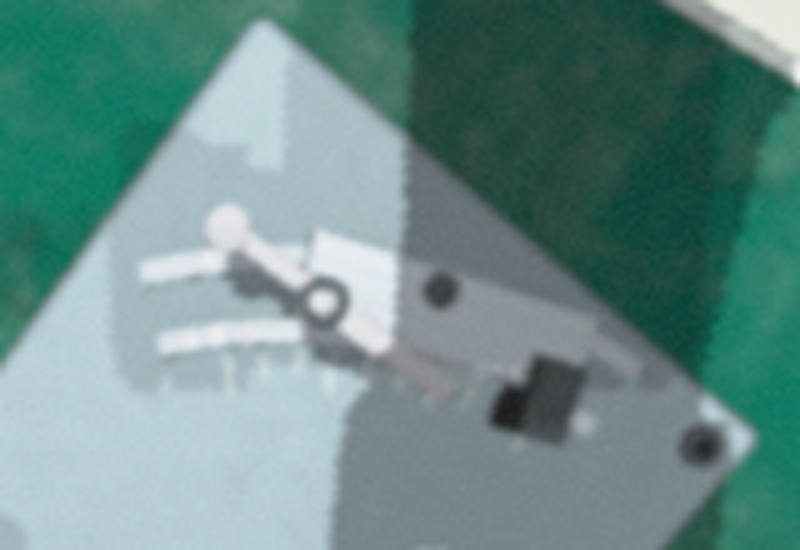

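```bash
python3 - <<'E'
from h import *
f=np.load('pics/w1.npz')
W=lambda x,y,z,c:wp2w(c[0]+x/c[2],c[1]+y/c[2],z,f['pos'],f['rot'])
a=(150,170,6);b=(200,70,5)
P=W(643,508,.087,a);G=W(185,205,.104,a);print('P',P,'G',G,np.linalg.norm((G-P)[:2]))
cA=W(262,18,.015,b);cB=W(760,435,.015,b);cC=W(88,128,.015,a)
print(cA,cB,cC,np.linalg.norm(cA-cB),np.linalg.norm(cA-cC))
e=cB-cA;print('yaw',np.arctan2(-e[0],e[1]));e=cC-cA;print('yaw',np.arctan2(e[1],e[0]))
e=P-G;print('arm',np.arctan2(-e[0],e[1]))
y=-.168;x=np.array([np.cos(y),np.sin(y)]);yy=np.array([-np.sin(y),np.cos(y)])
def t(p):
    q=p[:2]-P[:2];return np.array([q@x,q@yy])
for n,u,v,z in (('supp1',290,120,.035),('supp2',505,280,.035)): print(n,t(W(u,v,z,a)))
for n,u,v,z in (('pad',510,405,.06),('padrubber back',555,395,.062),('pawl tip',445,385,.057),('pawl pivot',322,300,.06),('tail',228,225,.06)):
    q=t(W(u,v,z,b));print(n,q,np.hypot(*q),np.arctan2(-q[0],-q[1]))
E
```

```text
P [0.58913488 0.33316555 0.087     ] G [0.56704599 0.21217479 0.104     ] 0.12299057611055052
[0.37857954 0.21123522 0.015     ] [0.40980638 0.40017151 0.015     ] [0.59456829 0.17257335 0.015     ] 0.1914994430811873 0.21942168889217337
yaw -0.16379635785144386
yaw -0.1771236401344634
arm -0.1805780893888425
supp1 [-0.00830658 -0.11706681]
supp2 [-0.0079857  -0.04986486]
pad [-0.14635741 -0.03842433] 0.15131728359985133 1.3140527448115138
padrubber back [-0.15573113 -0.03109733] 0.15880563267401276 1.3737026621035522
pawl tip [-0.13968616 -0.05515292] 0.1501801171418495 1.1947508342001334
pawl pivot [-0.13657986 -0.09550178] 0.16665727608807182 0.9605821514451873
tail [-0.13630586 -0.12676462] 0.1861412284306891 0.8216510465094082
```

```bash
python3 -m inch '-3 1 3 0 0.4;-6 2 6 0 0.4;-9.2 2.5 9 0 0.4;-9.2 2.5 12.5 0 0.4;-9.2 2.5 12.5 0 0.4;-9.2 2.5 12.5 0 0.4;-9.2 2.5 12.5 0 0.4;-9.2 2.5 12.5 0 0.4'
python3 - <<'E'
from h import *
o=robot.get_obs();print(o['time'],o['tool_pos'],o['ee_rot'],o['width'],o['wrist_force'])
p,d=robot.snapshot('wrist');cv2.imwrite('pics/w2.png',cv2.resize(p,(800,600)));np.savez('pics/w2.npz',d=d,pos=o['tool_pos'],rot=o['ee_rot'])
E
```

```text
time: 1.95
tool_pos: [0.5678, 0.2117, 0.1331]
ee_rot: [3.138, 0.001, 2.074]
wrist_force: [-0.2, 0.2, 0.3]
width: 0.0563
1.95 [0.56776179 0.21173642 0.13311689] [3.13800150e+00 1.49334540e-03 2.07368936e+00] 0.05631488557308004 [-0.22407181  0.20943493  0.3263963 ]
```

View pics/w2.png

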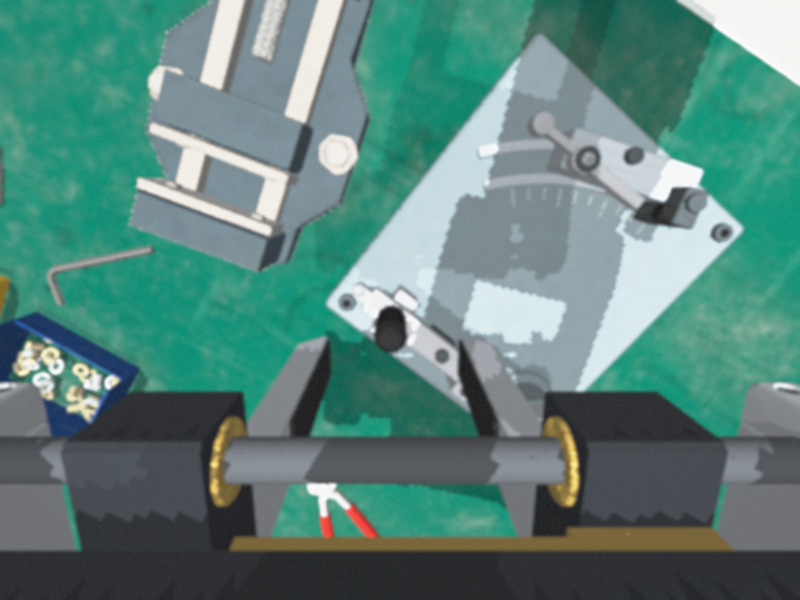

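```bash
python3 - <<'E'
from h import *
f=np.load('pics/w2.npz');k=1.5625
pos,rot=f['pos'],f['rot']
G=wp2w(387/k,337/k,.104,pos,rot);print('G',G, 'in tool',Ro.from_euler('xyz',rot).as_matrix().T@(G-pos))
G=wp2w(390/k,315/k,.104,pos,rot);print('G top edge',G)
p=cv2.imread('pics/w2.png');cv2.imwrite('pics/w2a.png',cv2.resize(p[260:420,320:520],None,fx=4,fy=4))
E
```

```text
G [0.56964083 0.20899546 0.104     ] in tool [-0.00326375  0.00022078  0.02912278]
G top edge [0.55864093 0.2047255  0.104     ]
```

View pics/w2a.png

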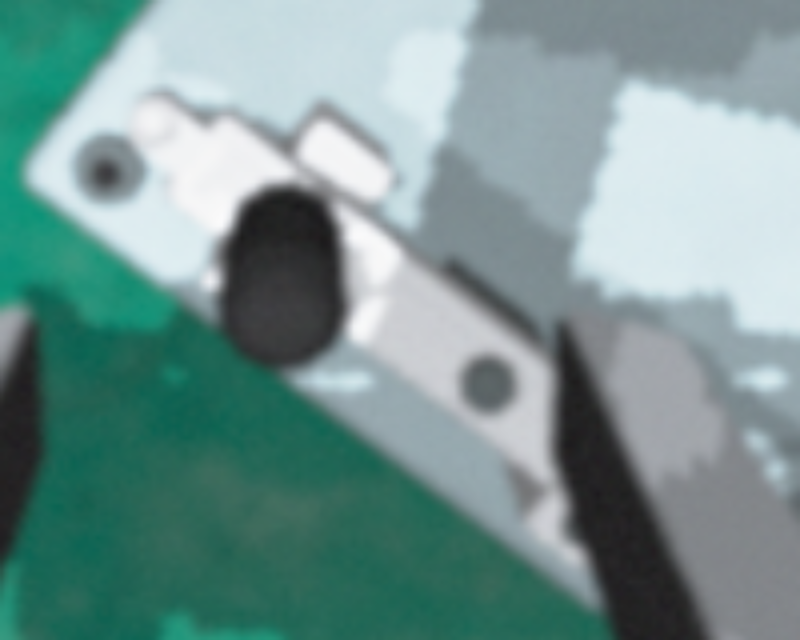

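```bash
python3 -m inch '-0.3 0 2 0 0.45;-0.3 0 4 0 0.5;-0.3 0 6.2 0 0.5;-0.3 0 6.2 0 0.5;-0.3 0 6.2 0 0.5;-0.3 0 6.2 0 0.5'; python3 -m inch '0 0 0 0 0.7;0 0 0 0 1;0 0 0 0 1;0 0 0 0 1;0 0 0 0 1;0 0 0 0 1;0 0 0 0 1;0 0 0 0 1'
```

```text
time: 2.5
tool_pos: [0.5708, 0.2098, 0.0739]
ee_rot: [3.134, 0.003, 2.074]
wrist_force: [0.4, 0.2, -0.2]
width: 0.0474
time: 3.17
tool_pos: [0.5706, 0.2108, 0.0745]
ee_rot: [3.133, 0.001, 2.075]
wrist_force: [-3.0, 3.7, 4.4]
width: 0.0171
```

```bash
python3 - <<'E'
from h import *
o=robot.get_obs();T=o['tool_pos'];yaw=o['ee_rot'][2]
P=np.array([.591,.3335]);ps=-.17
th0=0.0
X=np.array([np.cos(yaw),np.sin(yaw)]);Y=np.array([np.sin(yaw),-np.cos(yaw)])
def g(t):
    q=.125*np.array([-np.sin(t),-np.cos(t)]);c,s=np.cos(ps),np.sin(ps);return P+np.array([c*q[0]-s*q[1],s*q[0]+c*q[1]])
g0=g(0);print(g0,T)
for t in np.arange(.06,1.21,.06):
    d=g(t)-g0;print(round(t,2),(100*np.array([d@X,d@Y])).round(2))
print(o['wrist_force'])
E
```

```text
[0.56985221 0.2103019 ] [0.57055188 0.21084007 0.07448455]
0.06 [ 0.49 -0.57]
0.12 [ 1.   -1.11]
0.18 [ 1.55 -1.62]
0.24 [ 2.13 -2.1 ]
0.3 [ 2.74 -2.54]
0.36 [ 3.37 -2.94]
0.42 [ 4.03 -3.3 ]
0.48 [ 4.71 -3.63]
0.54 [ 5.4  -3.91]
0.6 [ 6.11 -4.15]
0.66 [ 6.83 -4.35]
0.72 [ 7.57 -4.5 ]
0.78 [ 8.31 -4.61]
0.84 [ 9.06 -4.68]
0.9 [ 9.81 -4.7 ]
0.96 [10.56 -4.67]
1.02 [11.3 -4.6]
1.08 [12.04 -4.49]
1.14 [12.78 -4.33]
1.2 [13.5  -4.13]
[-3.01165648  3.72388944  4.40565485]
```

Draw to about 0.6 rad first, then check forces.

```bash
python3 -m inch '0.5 -0.57 0 0 1;1 -1.1 0 0 1;1.55 -1.6 0 0 1;2.1 -2.1 0 0 1;2.7 -2.5 0 0 1;3.4 -2.9 0 0 1;4 -3.3 0 0 1;4.7 -3.6 0 0 1;5.4 -3.9 0 0 1;6.1 -4.15 0 0 1;6.1 -4.15 0 0 1;6.1 -4.15 0 0 1'
cat > st.py <<'E'
from h import *
import sys
P=np.array([.591,.3335]);ps=-.17
o=robot.get_obs();T=o['tool_pos']
z=Ro.from_euler('xyz',o['ee_rot']).as_matrix()[:,2]
G=T-z*robot.grip_point_offset
q=G[:2]-P;c,s=np.cos(ps),np.sin(ps);q=np.array([c*q[0]+s*q[1],-s*q[0]+c*q[1]])
th=np.arctan2(-q[0],-q[1]);F=o['wrist_force'];F=np.array([c*F[0]+s*F[1],-s*F[0]+c*F[1],F[2]])
t=np.array([-np.cos(th),np.sin(th)]);r=q/np.hypot(*q)
print('t',o['time'],'theta',th.round(4),'r',np.hypot(*q).round(4),'Ft',(F[:2]@t).round(2),'Fr',(F[:2]@r).round(2),'Fz',F[2].round(2),'w',o['width'],'z',T[2],'rot',o['ee_rot'].round(3))
yaw=o['ee_rot'][2]-ps
X=np.array([np.cos(yaw),np.sin(yaw)]);Y=np.array([np.sin(yaw),-np.cos(yaw)])
for dth in map(float,sys.argv[1:]):
    a=th+dth;g=np.hypot(*q)*np.array([-np.sin(a),-np.cos(a)])-q;print(dth,(100*np.array([g@X,g@Y])).round(3))
E
python3 st.py .06 .12 .18 .24 .3 .36 .42 .48
```

```text
time: 4.17
tool_pos: [0.5055, 0.2436, 0.0746]
ee_rot: [3.131, 0.004, 2.075]
wrist_force: [5.9, -2.4, 0.9]
width: 0.017
t 4.1667 theta 0.5916 r 0.1243 Ft -5.95 Fr -2.3 Fz 0.88 w 0.016975786735689502 z 0.07457275770214447 rot [3.131 0.004 2.075]
0.06 [ 0.717 -0.202]
0.12 [ 1.446 -0.361]
0.18 [ 2.182 -0.476]
0.24 [ 2.925 -0.547]
0.3 [ 3.67  -0.573]
0.36 [ 4.415 -0.554]
0.42 [ 5.158 -0.49 ]
0.48 [ 5.895 -0.383]
```

```bash
python3 -m inch '0.7 -0.2 0 0 1;1.4 -0.36 0 0 1;2.2 -0.48 0 0 1;2.9 -0.55 0 0 1;3.65 -0.57 0 0 1;4.4 -0.55 0 0 1;5.15 -0.49 0 0 1;5.7 -0.42 0 0 1;5.7 -0.42 0 0 1;5.7 -0.42 0 0 1'
python3 st.py .02 .04 .06 .08 .1 .12 .14 .16
python3 - <<'E'
from h import *
p,d=robot.snapshot('wrist');cv2.imwrite('pics/w3.png',cv2.resize(p,(800,600)))
E
```

```text
time: 5.0
tool_pos: [0.4752, 0.2886, 0.0745]
ee_rot: [3.132, 0.011, 2.075]
wrist_force: [6.4, -8.3, 1.9]
width: 0.0168
t 5.0 theta 1.0326 r 0.1244 Ft -10.02 Fr -2.94 Fz 1.95 w 0.016847237903200248 z 0.07452957173749603 rot [3.132 0.011 2.075]
0.02 [0.246 0.036]
0.04 [0.492 0.077]
0.06 [0.736 0.123]
0.08 [0.98  0.174]
0.1 [1.222 0.23 ]
0.12 [1.463 0.29 ]
0.14 [1.703 0.356]
0.16 [1.942 0.426]
```

View pics/w3.png

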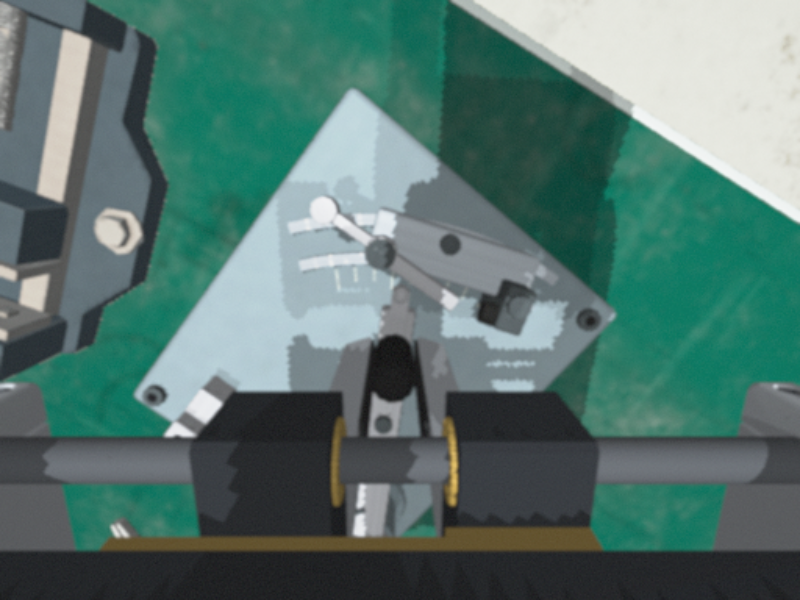

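```bash
python3 -m inch '0.25 0.04 0 0 1;0.5 0.08 0 0 1;0.74 0.12 0 0 1;1 0.17 0 0 1;1.22 0.23 0 0 1;1.46 0.29 0 0 1;1.6 0.33 0 0 1;1.6 0.33 0 0 1'
python3 st.py .01 .02 .03 .04 .05 .06
```

```text
time: 5.72
tool_pos: [0.4712, 0.3005, 0.0745]
ee_rot: [3.134, 0.018, 2.073]
wrist_force: [6.5, -8.1, 2.5]
width: 0.0172
t 5.7167 theta 1.1347 r 0.1244 Ft -9.53 Fr -4.19 Fz 2.5 w 0.017166696875775257 z 0.07452957695248541 rot [3.134 0.018 2.073]
0.01 [0.121 0.03 ]
0.02 [0.241 0.061]
0.03 [0.362 0.093]
0.04 [0.481 0.126]
0.05 [0.601 0.161]
0.06 [0.72  0.197]
```

```bash
python3 -m inch '0.24 0.06 0 0 1;0.36 0.09 0 0 1;0.48 0.13 0 0 1;0.6 0.16 0 0 1;0.6 0.16 0 0 1;0.6 0.16 0 0 1'
python3 st.py .01 .02 .03 .04 .05 .06
```

```text
time: 6.22
tool_pos: [0.4706, 0.3029, 0.0745]
ee_rot: [3.136, 0.025, 2.072]
wrist_force: [5.4, -8.3, 2.7]
width: 0.0177
t 6.2167 theta 1.1555 r 0.1245 Ft -9.36 Fr -3.25 Fz 2.74 w 0.01770575984477224 z 0.07448826757788554 rot [3.136 0.025 2.072]
0.01 [0.12  0.032]
0.02 [0.24  0.065]
0.03 [0.36 0.1 ]
0.04 [0.479 0.136]
0.05 [0.598 0.173]
0.06 [0.716 0.211]
```

```bash
python3 -m inch '0.36 0.1 0 0 1;0.48 0.14 0 0 1;0.6 0.17 0 0 1;0.66 0.19 0 0 1;0.72 0.21 0 0 1;0.72 0.21 0 0 1'
python3 st.py .01 .02 .03 .04 .05 .06
```

```text
time: 6.72
tool_pos: [0.4697, 0.3063, 0.0744]
ee_rot: [3.139, 0.033, 2.07]
wrist_force: [6.9, -8.9, 2.5]
width: 0.0175
t 6.7167 theta 1.1847 r 0.1245 Ft -10.16 Fr -4.86 Fz 2.45 w 0.017475559028869568 z 0.07443697614446833 rot [3.139 0.033 2.07 ]
0.01 [0.119 0.035]
0.02 [0.238 0.072]
0.03 [0.357 0.11 ]
0.04 [0.475 0.149]
0.05 [0.593 0.189]
0.06 [0.71 0.23]
```

```bash
python3 -m inch '0.36 0.11 0 0 1;0.47 0.15 0 0 1;0.55 0.17 0 0 1;0.6 0.19 0 0 1;0.6 0.19 0 0 1'
python3 st.py .01 .02 .03 .04 .05 .06
python3 - <<'E'
from h import *
p,d=robot.snapshot('wrist');cv2.imwrite('pics/w4.png',cv2.resize(p[120:270,170:370],None,fx=4,fy=4,interpolation=cv2.INTER_CUBIC))
E
```

```text
time: 7.13
tool_pos: [0.4692, 0.3086, 0.0744]
ee_rot: [3.141, 0.04, 2.069]
wrist_force: [6.3, -9.2, 2.6]
width: 0.0174
t 7.1333 theta 1.2046 r 0.1245 Ft -10.3 Fr -4.42 Fz 2.58 w 0.017379302956648603 z 0.0744328725803909 rot [3.141 0.04  2.069]
0.01 [0.119 0.038]
0.02 [0.237 0.076]
0.03 [0.355 0.116]
0.04 [0.472 0.158]
0.05 [0.59 0.2 ]
0.06 [0.706 0.243]
```

View pics/w4.png

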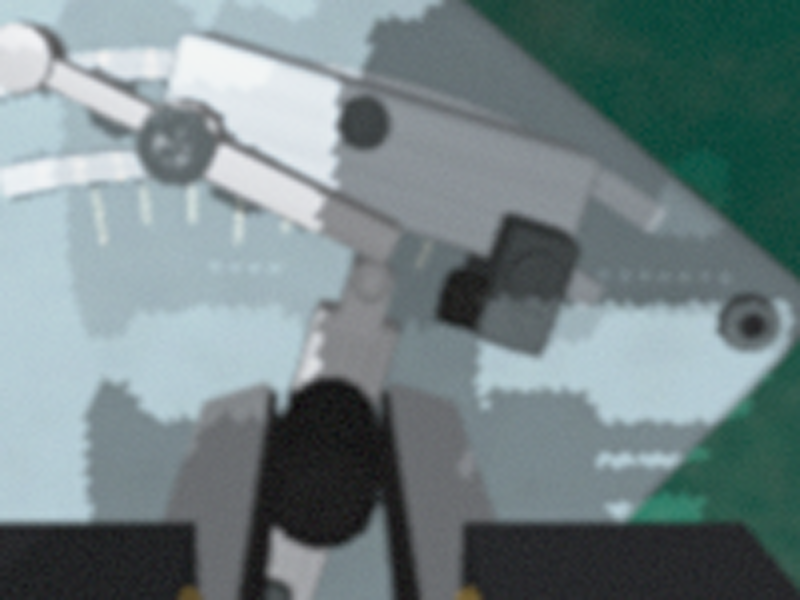

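```bash
python3 -m inch '0.36 0.12 0 0 1;0.47 0.16 0 0 1;0.59 0.2 0 0 1;0.7 0.24 0 0 1;0.8 0.28 0 0 1;0.8 0.28 0 0 1'
python3 st.py .01 .02 .03 .04 .05 .06
python3 - <<'E'
from h import *
p,d=robot.snapshot('wrist');cv2.imwrite('pics/w5.png',cv2.resize(p[120:270,170:370],None,fx=4,fy=4,interpolation=cv2.INTER_CUBIC))
E
```

```text
time: 7.68
tool_pos: [0.4683, 0.3131, 0.0743]
ee_rot: [-3.139, 0.047, 2.068]
wrist_force: [5.6, -8.6, 3.6]
width: 0.018
t 7.6833 theta 1.2426 r 0.1246 Ft -9.34 Fr -4.14 Fz 3.56 w 0.018015633015012564 z 0.07431125857813231 rot [-3.139  0.047  2.068]
0.01 [0.117 0.042]
0.02 [0.234 0.085]
0.03 [0.351 0.129]
0.04 [0.467 0.175]
0.05 [0.582 0.221]
0.06 [0.697 0.269]
```

View pics/w5.png

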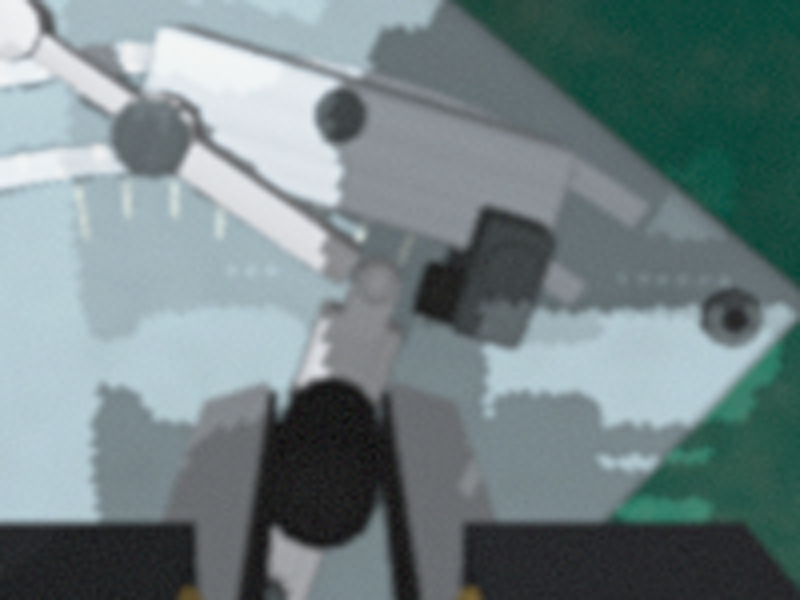

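```bash
python3 -m inch '0.35 0.13 0 0 1;0.42 0.15 0 0 1;0.47 0.17 0 0 1;0.47 0.17 0 0 1'
python3 st.py -.01 -.02 -.03 -.04
python3 - <<'E'
from h import *
p,d=robot.snapshot('wrist');cv2.imwrite('pics/w6.png',cv2.resize(p[120:270,170:370],None,fx=4,fy=4,interpolation=cv2.INTER_CUBIC))
E
```

```text
time: 8.07
tool_pos: [0.4681, 0.3139, 0.0743]
ee_rot: [-3.136, 0.054, 2.066]
wrist_force: [5.4, -8.6, 3.0]
width: 0.0175
t 8.0667 theta 1.251 r 0.1246 Ft -9.32 Fr -4.04 Fz 3.01 w 0.017483850956603167 z 0.07429613386378708 rot [-3.136  0.054  2.066]
-0.01 [-0.117 -0.042]
-0.02 [-0.235 -0.082]
-0.03 [-0.354 -0.121]
-0.04 [-0.472 -0.159]
```

View pics/w6.png

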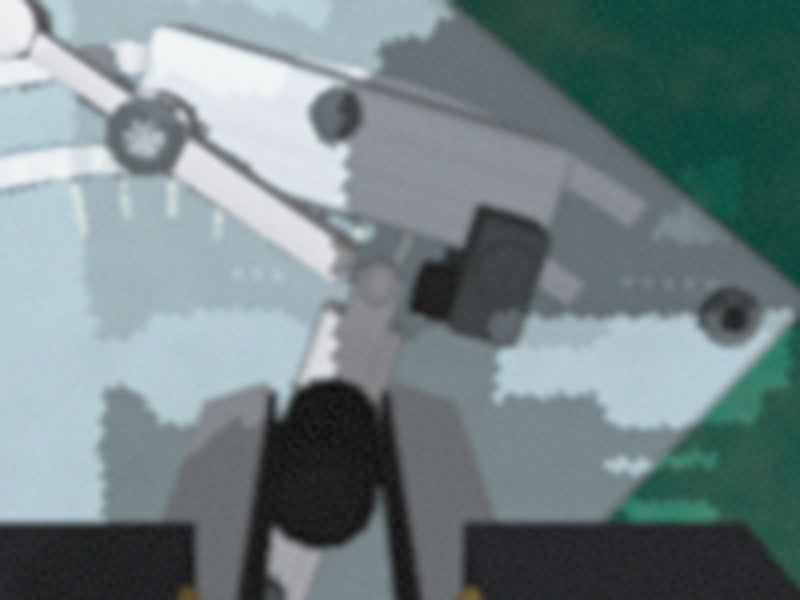

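```bash
python3 -m inch '0.3 0.1 0 0 1;0.25 0.08 0 0 1;0.2 0.06 0 0 1;0.15 0.04 0 0 1;0.1 0.02 0 0 1;0.05 0.01 0 0 1;0 0 0 0 1;-0.05 -0.02 0 0 1;-0.05 -0.02 0 0 1'
python3 st.py -.01 -.02 -.03 -.04
python3 - <<'E'
from h import *
p,d=robot.snapshot('wrist');cv2.imwrite('pics/w7.png',cv2.resize(p[120:270,170:370],None,fx=4,fy=4,interpolation=cv2.INTER_CUBIC))
E
```

```text
time: 8.87
tool_pos: [0.4686, 0.3113, 0.0743]
ee_rot: [-3.135, 0.058, 2.065]
wrist_force: [6.2, -4.1, 0.6]
width: 0.0176
t 8.8667 theta 1.2303 r 0.1246 Ft -5.1 Fr -5.41 Fz 0.57 w 0.017607168167742198 z 0.07430798723338536 rot [-3.135  0.058  2.065]
-0.01 [-0.118 -0.039]
-0.02 [-0.237 -0.077]
-0.03 [-0.356 -0.114]
-0.04 [-0.476 -0.149]
```

View pics/w7.png

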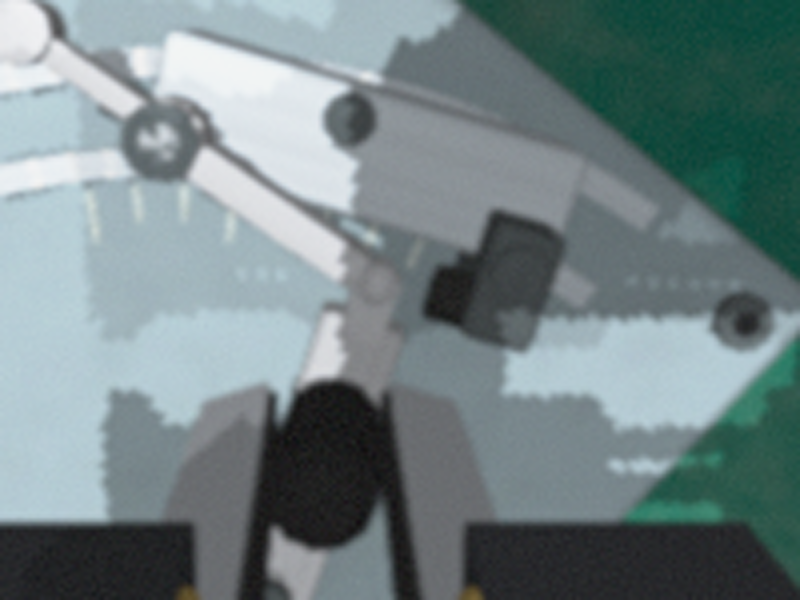

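```bash
python3 -m inch '0.1 0.05 0 0 1;0.05 0.04 0 0 1;0 0.03 0 0 1;-0.05 0.02 0 0 1;-0.1 0.02 0 0 1;-0.1 0.02 0 0 1'
python3 st.py -.01 -.02
```

```text
time: 9.42
tool_pos: [0.4687, 0.311, 0.0744]
ee_rot: [-3.135, 0.057, 2.065]
wrist_force: [4.1, 0.4, 1.1]
width: 0.0178
t 9.4167 theta 1.2269 r 0.1245 Ft -0.33 Fr -4.1 Fz 1.1 w 0.01780496971871101 z 0.074359496891673 rot [-3.135  0.057  2.065]
-0.01 [-0.118 -0.039]
-0.02 [-0.237 -0.076]
```

```bash
python3 -m inch '-0.04 0.05 0 0 1;-0.05 0.08 0 0 1;-0.05 0.08 0 0 1'
python3 st.py -.01 -.02
python3 - <<'E'
from h import *
p,d=robot.snapshot('wrist');cv2.imwrite('pics/w8.png',cv2.resize(p[120:270,170:370],None,fx=4,fy=4,interpolation=cv2.INTER_CUBIC))
E
```

```text
time: 9.67
tool_pos: [0.4688, 0.311, 0.0743]
ee_rot: [-3.133, 0.056, 2.065]
wrist_force: [0.5, 0.3, 2.2]
width: 0.0174
t 9.6667 theta 1.2269 r 0.1244 Ft 0.21 Fr -0.53 Fz 2.25 w 0.01735171665192049 z 0.07432977488813786 rot [-3.133  0.056  2.065]
-0.01 [-0.118 -0.039]
-0.02 [-0.237 -0.076]
```

View pics/w8.png

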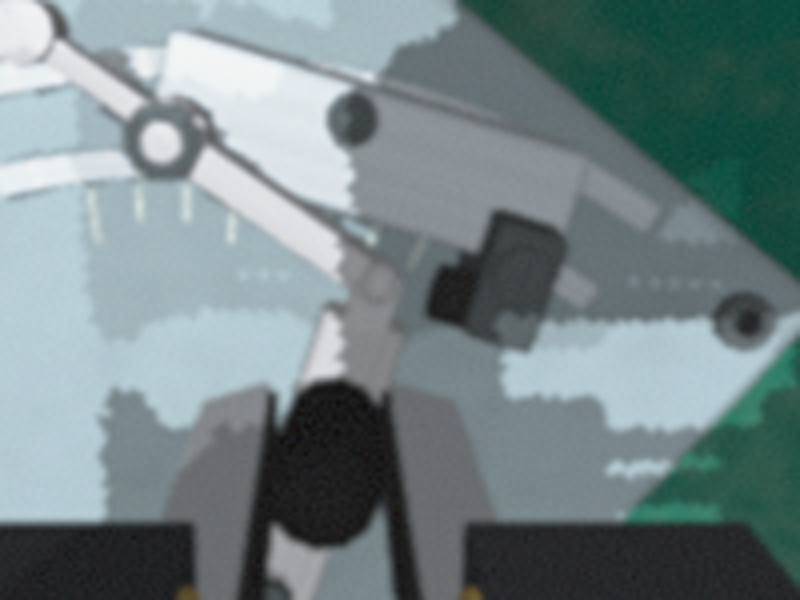

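```bash
python3 -m inch '0 0 0 0 0.78;0 0 0 0 0.74;0 0 0 0 0.7;0 0 0 0 0.66;0 0 0 0 0.64;0 0 0 0 0.62'; python3 st.py
python3 - <<'E'
from h import *
p,d=robot.snapshot('wrist');cv2.imwrite('pics/w9.png',cv2.resize(p[120:270,170:370],None,fx=4,fy=4,interpolation=cv2.INTER_CUBIC))
E
```

```text
time: 10.22
tool_pos: [0.4686, 0.3108, 0.074]
ee_rot: [-3.132, 0.056, 2.065]
wrist_force: [0.9, -0.1, -1.2]
width: 0.0354
t 10.2167 theta 1.2259 r 0.1246 Ft -0.21 Fr -0.87 Fz -1.18 w 0.03540774833495086 z 0.07404598330390344 rot [-3.132  0.056  2.065]
```

View pics/w9.png

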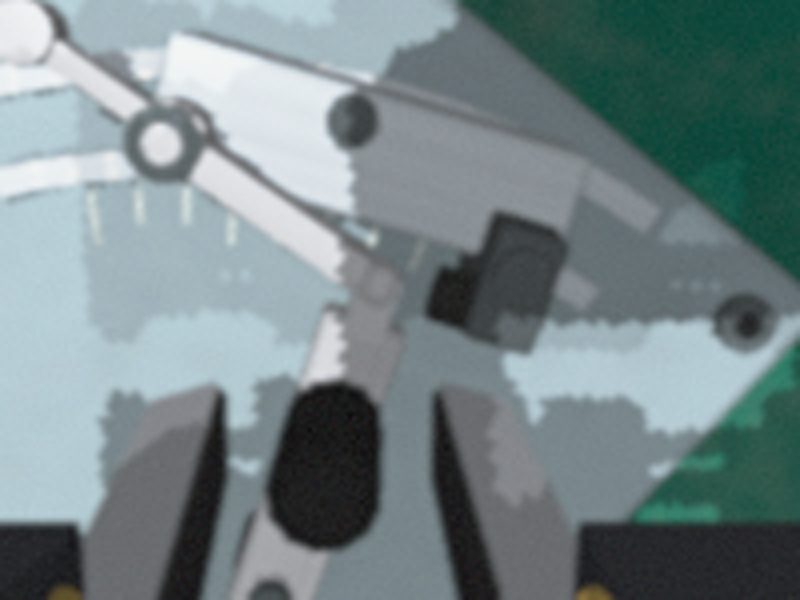

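```bash
python3 -m inch '0 0 -1 0 0.62;0 0 -2.5 0 0.62;0 0 -4.5 0 0.62;0 0 -7 0 0.6;0 0 -10 0 0.5;-3 -0.5 -13 0 0;-6 -1 -15 0 0;-9.4 -1.6 -15 0 0;-9.4 -1.6 -15 0 0;-9.4 -1.6 -15 0 0;-9.4 -1.6 -15 0 0;-9.4 -1.6 -15 0 0'
python3 - <<'E'
from h import *
o=robot.get_obs();print(o['time'],o['tool_pos'],o['ee_rot'],o['width'])
p,d=robot.snapshot('wrist');cv2.imwrite('pics/w10.png',cv2.resize(p,(800,600),interpolation=cv2.INTER_CUBIC));np.savez('pics/w10.npz',d=d,p=p,pos=o['tool_pos'],rot=o['ee_rot'])
E
```

```text
time: 11.27
tool_pos: [0.4957, 0.2295, 0.2287]
ee_rot: [-3.131, 0.055, 2.066]
wrist_force: [0.2, 0.0, -0.3]
width: 0.0872
11.2667 [0.49565848 0.22945307 0.22867292] [-3.13124622  0.05542014  2.06641984] 0.08722201066070491
```

View pics/w10.png

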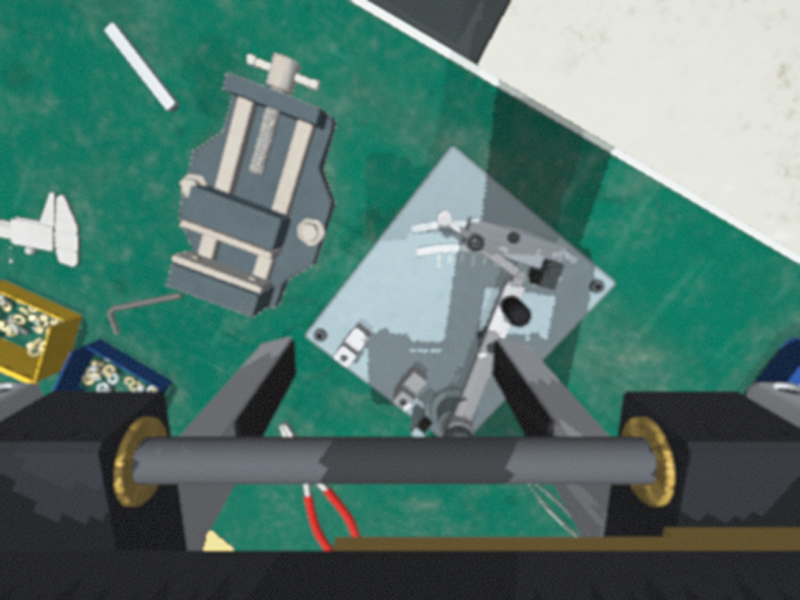

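```bash
python3 - <<'E'
import numpy as np,cv2
p=np.load('pics/w10.npz')['p']
cv2.imwrite('pics/w10a.png',cv2.resize(p[200:280,190:290],None,fx=7,fy=7,interpolation=cv2.INTER_CUBIC))
cv2.imwrite('pics/w10b.png',cv2.resize(p[5:80,55:125],None,fx=8,fy=8,interpolation=cv2.INTER_CUBIC))
E
```

```text
(no output)
```

View pics/w10a.png

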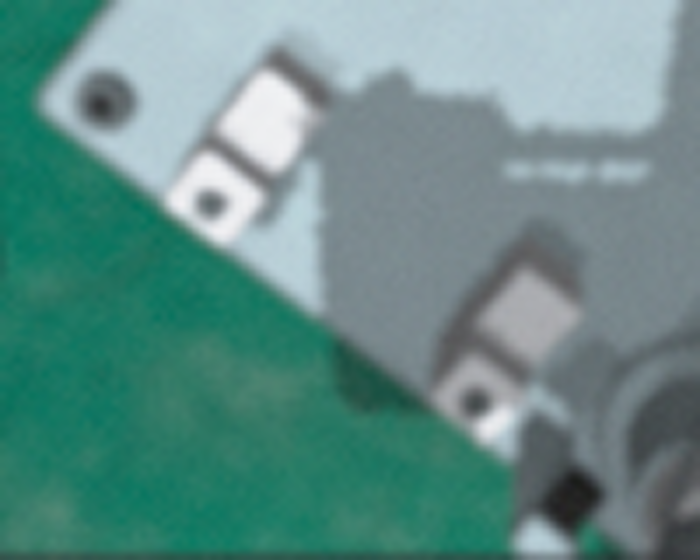

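View pics/w10b.png

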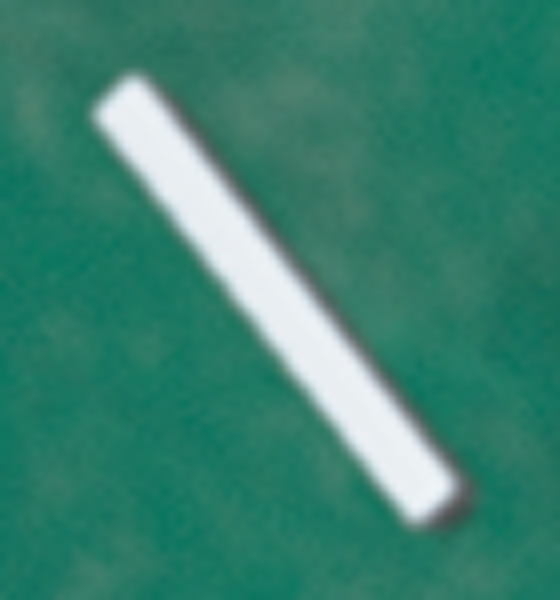

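```bash
python3 - <<'E'
from h import *
f=np.load('pics/w10.npz');pos,rot=f['pos'],f['rot']
A=lambda u,v,z,s=7,c=(190,200):wp2w(c[0]+(u+.5)/s-.5,c[1]+(v+.5)/s-.5,z,pos,rot)
a1=np.array([A(u,v,.047) for u,v in ((210,150),(268,190),(228,245),(165,200))])
a2=np.array([A(u,v,.047) for u,v in ((475,352),(528,390),(490,440),(435,400))])
s1=np.array([A(u,v,.035) for u,v in ((270,65),(327,105),)])
s2=np.array([A(u,v,.035) for u,v in ((525,265),(583,312),)])
print('a1',a1[:,:2],'a2',a2[:,:2]);print('s',s1[:,:2],s2[:,:2])
e=a2.mean(0)-a1.mean(0);ps=np.arctan2(-e[0],e[1]);print('yaw',ps,np.linalg.norm(e))
front=(a1[:2].mean(0)+a2[:2].mean(0))/2
e=a2[:2].mean(0)-a1[:2].mean(0);print('yaw front',np.arctan2(-e[0],e[1]),np.linalg.norm(e))
psi=-.17;x=np.array([np.cos(psi),np.sin(psi)])
m=(a1.mean(0)+a2.mean(0))/2
print('seat by front',front[:2]-.005*x,'by centre',m[:2]-.0125*x)
B=lambda u,v:A(u,v,.010,8,(55,5))
b=np.array([B(*q) for q in ((93,113),(135,75),(465,485),(412,527))]);print('bar',b[:,:2],b.mean(0))
e=(b[0]+b[1]-b[2]-b[3]);print('bar yaw',np.arctan2(e[1],e[0]),np.linalg.norm(e)/2)
E
```

```text
a1 [[0.57400194 0.20905449]
 [0.57578412 0.22305921]
 [0.59027561 0.2213718 ]
 [0.5879731  0.20589495]] a2 [[0.58595108 0.27585549]
 [0.58792802 0.28925288]
 [0.60159812 0.28791677]
 [0.59937165 0.27385152]]
s [[0.55641891 0.21166962]
 [0.55826223 0.22578495]] [[0.56883784 0.27783   ]
 [0.57202063 0.29338148]]
yaw -0.17325384194517582 0.06789044134538895
yaw front -0.1792143047031549 0.06757969412258133
seat by front [0.57598837 0.25015143] by centre [0.57554065 0.25039692]
bar [[ 0.4354862  -0.09961664]
 [ 0.42676808 -0.09503931]
 [ 0.45963275 -0.02183283]
 [ 0.47032259 -0.02770808]] [ 0.4480524  -0.06104922  0.01      ]
bar yaw -2.0073143173151937 0.08006530224102622
```

```bash
python3 -m inch '-2 -1.5 0 0.12 0;-4 -3 0 0.24 0;-6 -4.5 0 0.36 0;-8 -6 0 0.48 0;-10 -7.5 0 0.6 0;-12 -9 0 0.72 0;-14 -11 0 0.84 0;-16 -12.5 0 0.96 0;-18 -14 0 1.08 0;-20 -15.5 0 1.2 0;-22 -17 0 1.32 0;-23.3 -18 0 1.44 0;-23.3 -18 0 1.56 0;-23.3 -18 0 1.68 0;-23.3 -18 0 1.8 0;-23.3 -18 0 1.92 0;-23.3 -18 0 2.04 0;-23.3 -18 0 2.16 0;-23.3 -18 0 2.28 0;-23.3 -18 0 2.4 0'
python3 - <<'E'
from h import *
o=robot.get_obs();print(o['time'],o['tool_pos'],o['ee_rot'],o['width'])
p,d=robot.snapshot('wrist');cv2.imwrite('pics/w11.png',cv2.resize(p,(800,600),interpolation=cv2.INTER_CUBIC));np.savez('pics/w11.npz',d=d,p=p,pos=o['tool_pos'],rot=o['ee_rot'])
E
```

```text
time: 12.98
tool_pos: [0.448, -0.0595, 0.2428]
ee_rot: [3.097, -0.033, -0.337]
wrist_force: [0.3, -0.9, 0.1]
width: 0.0937
12.9833 [ 0.44796474 -0.05947645  0.24282461] [ 3.09662983 -0.03281583 -0.3366967 ] 0.09374581228840817
```

View pics/w11.png

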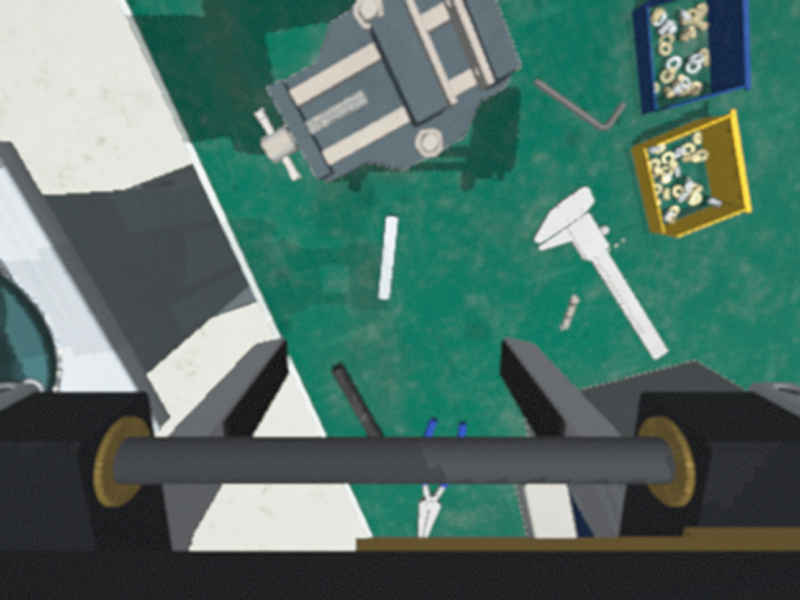

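```bash
python3 - <<'E'
from h import *
f=np.load('pics/w11.npz');pos,rot=f['pos'],f['rot'];p=f['p']
g=p[130:200,235:265].astype(int).min(2)
m=(g>150).astype(np.uint8);n,l,s,c=cv2.connectedComponentsWithStats(m);i=1+s[1:,4].argmax()
ys,xs=np.where(l==i);r=cv2.minAreaRect(np.stack([xs,ys],1).astype(np.float32));print(s[i],r)
b=np.array([wp2w(u+235,v+130,.010,pos,rot) for u,v in cv2.boxPoints(r)])
B=b.mean(0);B[2]=.005;print('bar',B)
L=[np.linalg.norm(b[1]-b[0]),np.linalg.norm(b[2]-b[1])];print(L)
e=b[1]-b[0] if L[0]>L[1] else b[2]-b[1];a=np.arctan2(e[1],e[0]);a=a if a>0 else a+np.pi;print('dir',a,'yaw goal',a-np.pi/2)
R=Ro.from_euler('xyz',rot).as_matrix()
for z in (.08,.003):
    t=np.array([B[0],B[1],0])-R[:,2]/R[2,2]*(0.005)+[0,0,0];t=B+R[:,2]*((z-.005)/R[2,2])
    print(z,(100*(R.T@(t-pos))).round(2))
E
```

```text
[  7   8  13  54 377] ((12.890411376953125, 34.54109573364258), (7.223250389099121, 53.23221206665039), 6.009006023406982)
bar [ 0.44840267 -0.0612406   0.005     ]
[np.float64(0.08106085499467111), np.float64(0.010575004786289787)]
dir 1.1223093049922575 yaw goal -0.4484870218026391
0.08 [-0.68 -0.92 16.24]
0.003 [-0.68 -0.92 23.96]
```

```bash
python3 -m inch '-0.3 -0.4 3 0.1 0.3;-0.7 -0.9 6.5 0.105 0.55;-0.7 -0.9 10 0.105 0.55;-0.7 -0.9 13.5 0.105 0.55;-0.7 -0.9 17 0.105 0.55;-0.7 -0.9 20 0.105 0.55;-0.7 -0.9 22 0.105 0.55;-0.7 -0.9 22 0.105 0.55;-0.7 -0.9 22 0.105 0.55;-0.7 -0.9 22 0.105 0.55'
python3 - <<'E'
from h import *
o=robot.get_obs();print(o['time'],o['tool_pos'],o['ee_rot'],o['width'])
p,d=robot.snapshot('wrist');cv2.imwrite('pics/w12.png',cv2.resize(p[150:280,190:340],None,fx=5,fy=5,interpolation=cv2.INTER_CUBIC));np.savez('pics/w12.npz',d=d,p=p,pos=o['tool_pos'],rot=o['ee_rot'])
R=Ro.from_euler('xyz',o['ee_rot']).as_matrix()
B=np.array([.4482,-.0612,.005]);z=.003;t=B+R[:,2]*((z-.005)/R[2,2]);print(100*(R.T@(t-o['tool_pos'])))
E
```

```text
time: 13.87
tool_pos: [0.4491, -0.0603, 0.0239]
ee_rot: [3.101, -0.04, -0.444]
wrist_force: [0.4, 0.3, -0.3]
width: 0.0426
13.8667 [ 0.44910455 -0.06028555  0.0239207 ] [ 3.10091505 -0.03961147 -0.44364304] 0.04256463812596592
[-0.11734232  0.04450331  2.0926027 ]
```

View pics/w12.png

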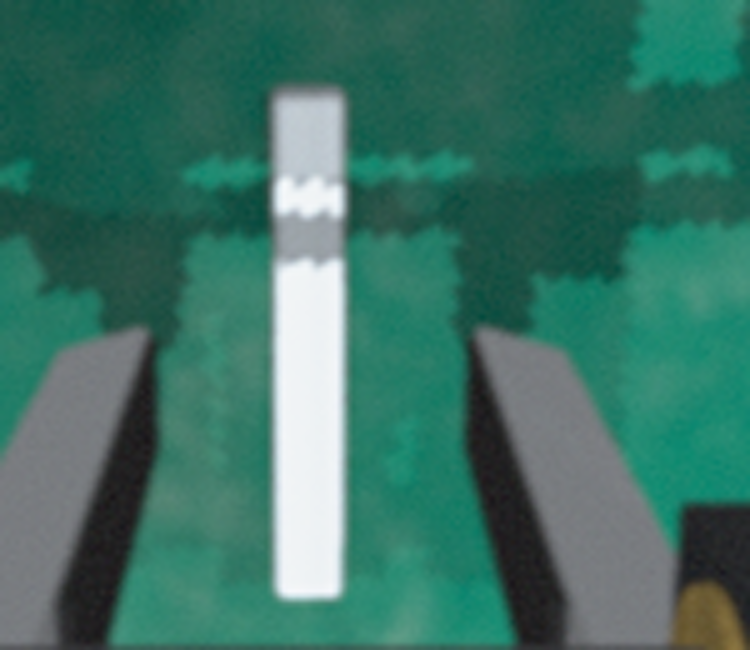

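```bash
python3 -m inch '-0.1 0.04 0.8 0 0.55;-0.1 0.04 1.5 0 0.55;-0.1 0.04 2.05 0 0.55;-0.1 0.04 2.05 0 0.55;-0.1 0.04 2.05 0 0.55;-0.1 0.04 2.05 0 0.8;-0.1 0.04 2.05 0 1;-0.1 0.04 2.05 0 1;-0.1 0.04 2.05 0 1;-0.1 0.04 2.05 0 1'
python3 - <<'E'
from h import *
o=robot.get_obs();print(o['time'],o['tool_pos'],o['ee_rot'],o['width'],o['wrist_force'])
p,d=robot.snapshot('wrist');cv2.imwrite('pics/w13.png',cv2.resize(p[150:280,190:340],None,fx=5,fy=5,interpolation=cv2.INTER_CUBIC));np.savez('pics/w13.npz',d=d,p=p,pos=o['tool_pos'],rot=o['ee_rot'])
E
```

```text
time: 14.75
tool_pos: [0.4491, -0.0615, 0.0042]
ee_rot: [3.101, -0.041, -0.444]
wrist_force: [-0.0, 1.3, 0.6]
width: 0.0122
14.75 [ 0.44908019 -0.06153474  0.00422914] [ 3.10129868 -0.04139639 -0.44402185] 0.012190367535003846 [-0.03849977  1.33278713  0.61293863]
```

View pics/w13.png

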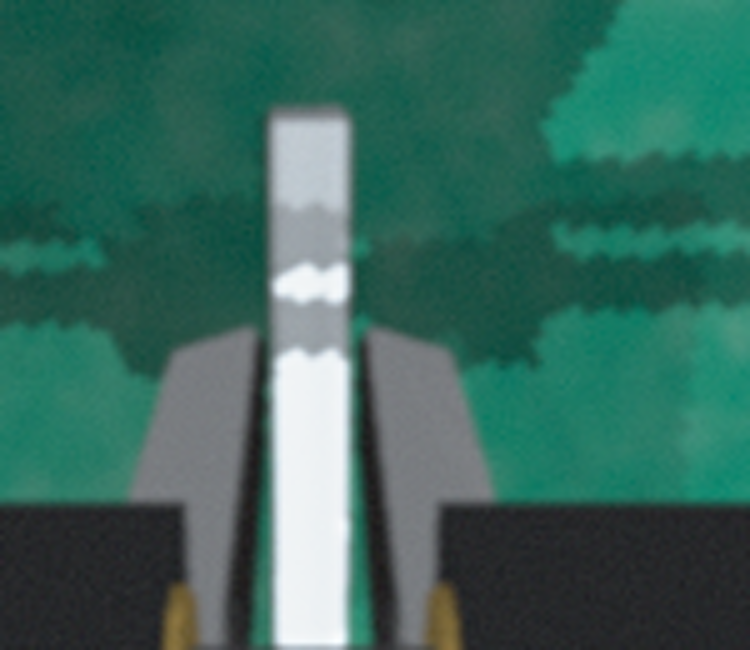

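```bash
python3 -m inch '0 0 0 0 1;0 0 0 0 1;0 0 0 0 1'; python3 -m inch '0 0 -1 0 1;0 0 -3 0 1;0 0 -6 0 1;0 0 -9 0 1;0 0 -12 0 1;0 0 -12 0 1;0 0 -12 0 1;0 0 -12 0 1'
python3 - <<'E'
from h import *
o=robot.get_obs();print(o['time'],o['tool_pos'],o['ee_rot'],o['width'],o['wrist_force'])
p,d=robot.snapshot('wrist');cv2.imwrite('pics/w14.png',cv2.resize(p,(800,600),interpolation=cv2.INTER_CUBIC));np.savez('pics/w14.npz',d=d,p=p,pos=o['tool_pos'],rot=o['ee_rot'])
E
```

```text
time: 15.05
tool_pos: [0.4491, -0.0615, 0.0042]
ee_rot: [3.101, -0.041, -0.444]
wrist_force: [-0.4, -0.1, 0.1]
width: 0.0095
time: 15.72
tool_pos: [0.4461, -0.0549, 0.1236]
ee_rot: [3.101, -0.04, -0.444]
wrist_force: [0.2, 0.7, -0.7]
width: 0.0095
15.7167 [ 0.44613249 -0.05490584  0.12355057] [ 3.10109604 -0.04049132 -0.44390851] 0.009502685718793234 [ 0.17428083  0.66585859 -0.6994827 ]
```

View pics/w14.png

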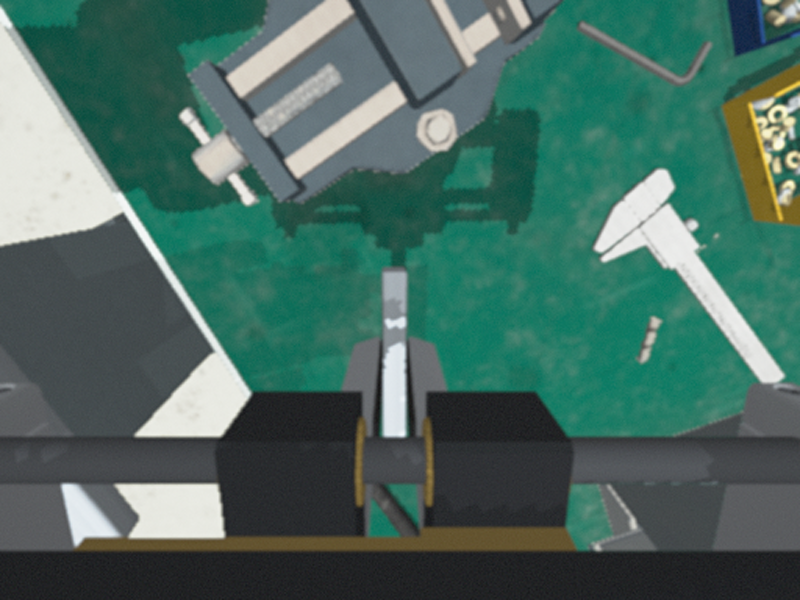

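```bash
cat > tgt.py <<'E'
from h import *
import sys
# args: seat-frame x,y offset, z of TCP
o=robot.get_obs();pos,rot=o['tool_pos'],o['ee_rot'];R=Ro.from_euler('xyz',rot).as_matrix()
S=np.array([.5758,.2503]);ps=-.174;c,s=np.cos(ps),np.sin(ps)
rel=pos[:2]-S;print('now seat frame',(1000*np.array([c*rel[0]+s*rel[1],-s*rel[0]+c*rel[1]])).round(1),'z',pos[2],'rot',rot.round(4),'w',o['width'],'F tester',np.array([c*o['wrist_force'][0]+s*o['wrist_force'][1],-s*o['wrist_force'][0]+c*o['wrist_force'][1],o['wrist_force'][2]]).round(2),'t',o['time'])
a=list(map(float,sys.argv[1:]))
for i in range(0,len(a),3):
    x,y,z=a[i:i+3];t=np.array([S[0]+c*x-s*y,S[1]+s*x+c*y,z]);print(a[i:i+3],(100*(R.T@(t-pos))).round(2))
E
python3 tgt.py -.004 0 .12  -.004 0 .06
python3 - <<'E'
from h import *
f=np.load('pics/w14.npz');c=robot.camera_info('wrist');M=c['mount']
def tool(u,v,z):
    r=M[:3,:3]@np.linalg.inv(c['K'])@np.array([u,v,1.]);C=M[:3,3];return C+r*(z-C[2])/r[2]
print('far end top edge',tool(395/1.5625-.3,271/1.5625,-.0058),tool(395/1.5625-.3,267/1.5625,.004))
E
```

```text
now seat frame [ -75.4 -323.1] z 0.1226031763254777 rot [ 3.1006 -0.0386 -0.4439] w 0.009255665760230066 F tester [ 0.8  -0.37 -0.65] t 15.7667
[-0.004, 0.0, 0.12] [ -1.74 -33.02  -1.16]
[-0.004, 0.0, 0.06] [ -1.97 -33.27   4.83]
far end top edge [-7.88912007e-05 -3.90936380e-02 -5.80000000e-03] [-5.75675006e-05 -3.90872129e-02  4.00000000e-03]
```

```bash
python3 -m inch '0 -1.5 -2.5 0 1;0 -4 -5 -0.05 1;-0.3 -8 -5 -0.1 1;-0.6 -12 -5 -0.15 1;-0.9 -16 -5 -0.2 1;-1.2 -20 -5 -0.27 1;-1.5 -24 -5 -0.27 1;-1.7 -28 -5 -0.27 1;-1.7 -31 -5 -0.27 1;-1.7 -33 -4 -0.27 1;-1.7 -33 -3 -0.27 1;-1.7 -33 -3 -0.27 1;-1.7 -33 -3 -0.27 1'
python3 tgt.py -.004 .001 .06  -.004 .001 .045
python3 - <<'E'
from h import *
o=robot.get_obs()
p,d=robot.snapshot('wrist');cv2.imwrite('pics/w15.png',cv2.resize(p,(800,600),interpolation=cv2.INTER_CUBIC));np.savez('pics/w15.npz',d=d,p=p,pos=o['tool_pos'],rot=o['ee_rot'])
E
```

```text
time: 16.85
tool_pos: [0.5702, 0.2503, 0.1355]
ee_rot: [3.088, -0.021, -0.174]
wrist_force: [-0.3, -0.5, -0.1]
width: 0.0093
now seat frame [-5.5 -1. ] z 0.13545503572446624 rot [ 3.0882 -0.0212 -0.1745] w 0.009308055731045164 F tester [-0.17 -0.53 -0.1 ] t 16.85
[-0.004, 0.001, 0.06] [-0.01 -0.6   7.53]
[-0.004, 0.001, 0.045] [-0.04 -0.68  9.02]
```

View pics/w15.png

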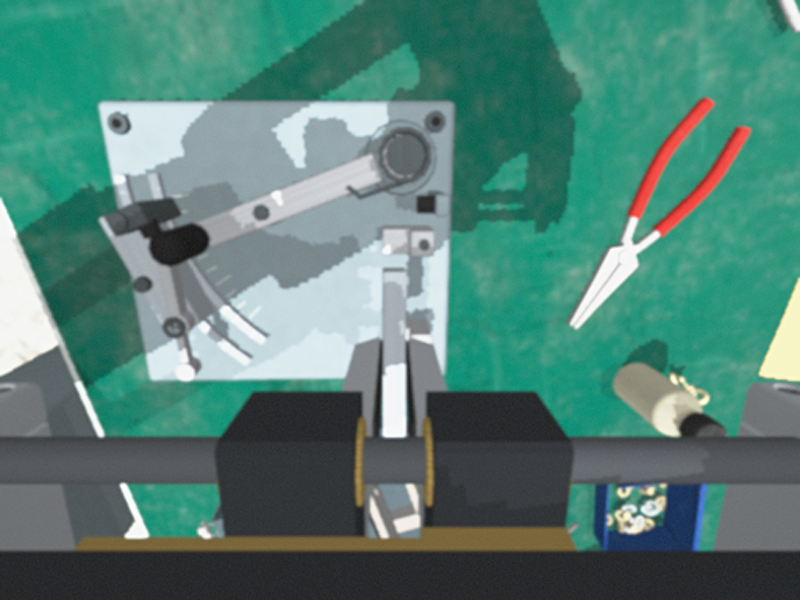

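```bash
python3 -m inch '0 -0.3 2.5 0 1;0 -0.5 5 0 1;0 -0.6 7 0 1;0 -0.6 7.5 0 1;0 -0.6 7.5 0 1;0 -0.6 7.5 0 1'
python3 tgt.py -.004 .001 .045  -.004 .001 .040
python3 - <<'E'
from h import *
o=robot.get_obs()
p,d=robot.snapshot('wrist');cv2.imwrite('pics/w16.png',cv2.resize(p[130:280,180:340],None,fx=5,fy=4.8,interpolation=cv2.INTER_CUBIC));np.savez('pics/w16.npz',d=d,p=p,pos=o['tool_pos'],rot=o['ee_rot'])
E
```

```text
time: 17.4
tool_pos: [0.5735, 0.2514, 0.0632]
ee_rot: [3.09, -0.025, -0.176]
wrist_force: [0.1, -0.5, -0.2]
width: 0.0094
now seat frame [-2.4  0.7] z 0.06324832251048944 rot [ 3.0905 -0.0251 -0.1762] w 0.009446206330487854 F tester [ 0.19 -0.52 -0.2 ] t 17.4
[-0.004, 0.001, 0.045] [-0.2  -0.12  1.82]
[-0.004, 0.001, 0.04] [-0.22 -0.15  2.32]
```

View pics/w16.png

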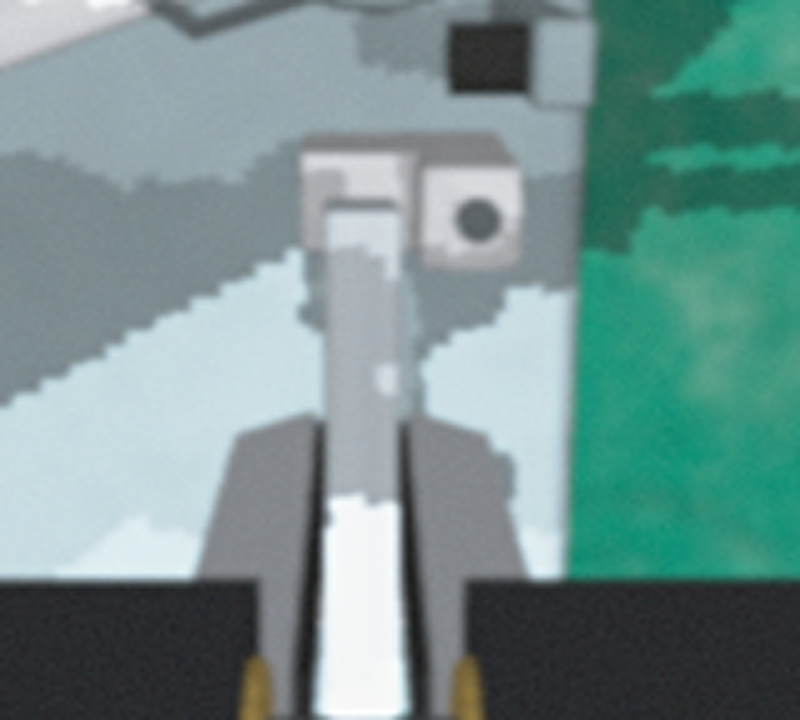

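```bash
python3 -m inch '-0.2 -0.1 0.8 0 1;-0.2 -0.1 1.5 0 1;-0.2 -0.1 1.9 0 1;-0.2 -0.15 2.1 0 1;-0.2 -0.15 2.1 0 1;-0.2 -0.15 2.1 0 1;-0.2 -0.15 2.1 0 1'
python3 tgt.py -.004 .001 .040
```

```text
time: 18.03
tool_pos: [0.5729, 0.2526, 0.0431]
ee_rot: [3.092, -0.027, -0.176]
wrist_force: [-0.5, 0.1, -0.7]
width: 0.0093
now seat frame [-3.2  1.8] z 0.0431437395552515 rot [ 3.0915 -0.0269 -0.1759] w 0.009256246447611095 F tester [-0.55 -0.   -0.71] t 18.0333
[-0.004, 0.001, 0.04] [-0.09  0.06  0.32]
```

```bash
python3 -m inch '-0.05 0.08 0.15 0 1;-0.05 0.08 0.3 0 1;-0.05 0.08 0.35 0 1;-0.05 0.08 0.4 0 1;-0.05 0.08 0.4 0 1'
python3 tgt.py -.004 .001 .040
python3 - <<'E'
from h import *
o=robot.get_obs()
p,d=robot.snapshot('wrist');cv2.imwrite('pics/w17.png',cv2.resize(p[130:280,180:340],None,fx=5,fy=4.8,interpolation=cv2.INTER_CUBIC));np.savez('pics/w17.npz',d=d,p=p,pos=o['tool_pos'],rot=o['ee_rot'])
E
```

```text
time: 18.45
tool_pos: [0.5724, 0.2517, 0.0394]
ee_rot: [3.092, -0.027, -0.176]
wrist_force: [-0.1, -0.1, 0.2]
width: 0.0096
now seat frame [-3.6  0.7] z 0.0394052158768981 rot [ 3.0915 -0.027  -0.1759] w 0.009606390815585989 F tester [-0.1  -0.14  0.2 ] t 18.45
[-0.004, 0.001, 0.04] [-0.04 -0.02 -0.06]
```

View pics/w17.png

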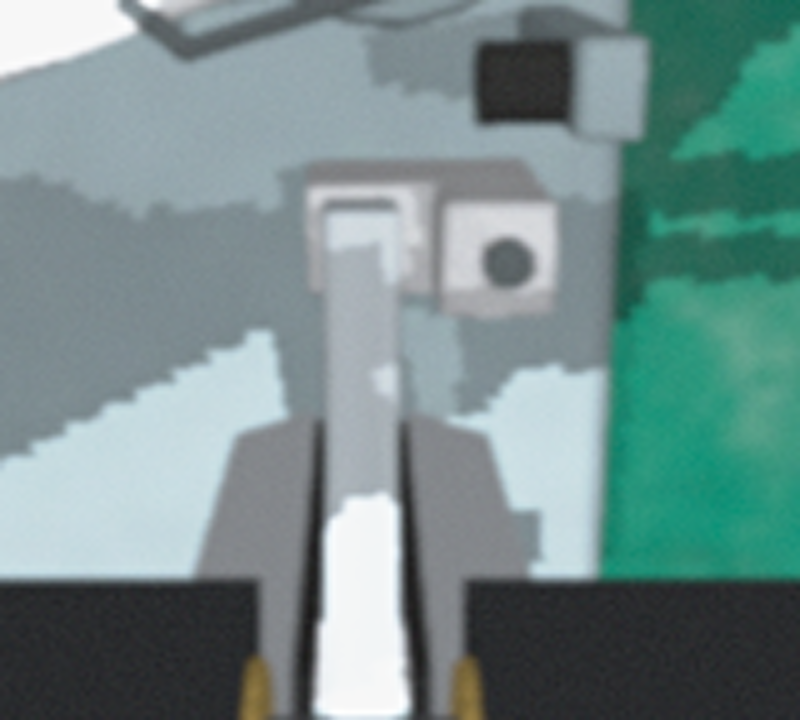

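```bash
python3 -m inch '0 -0.05 0.1 0 1;0 -0.05 0.15 0 1;0 -0.05 0.15 0 1'
python3 tgt.py; python3 -m inch '0 0 0.08 0 1;0 0 0.15 0 1;0 0 0.15 0 1'
python3 tgt.py
```

```text
time: 18.75
tool_pos: [0.5725, 0.2517, 0.0393]
ee_rot: [3.091, -0.027, -0.176]
wrist_force: [-3.6, -1.1, 5.4]
width: 0.0097
now seat frame [-3.5  0.8] z 0.03925169053032475 rot [ 3.0909 -0.0274 -0.176 ] w 0.00973545942429307 F tester [-3.34 -1.75  5.42] t 18.75
time: 19.0
tool_pos: [0.5727, 0.2518, 0.0392]
ee_rot: [3.091, -0.028, -0.176]
wrist_force: [-3.3, -1.0, 6.1]
width: 0.0095
now seat frame [-3.3  0.9] z 0.03923759007218396 rot [ 3.0913 -0.0281 -0.176 ] w 0.009544199656334079 F tester [-3.07 -1.56  6.06] t 19.0
```

```bash
python3 -m inch '0.1 0 0 0 1;0.2 0 -0.02 0 1;0.3 0 -0.02 0 1;0.35 0 -0.02 0 1;0.4 0 -0.02 0 1;0.4 0 -0.02 0 1'
python3 tgt.py
```

```text
time: 19.5
tool_pos: [0.5768, 0.2512, 0.0393]
ee_rot: [3.091, -0.028, -0.176]
wrist_force: [-1.6, 1.4, 0.4]
width: 0.0094
now seat frame [0.8 1. ] z 0.03932373203005782 rot [ 3.0915 -0.0281 -0.176 ] w 0.009398464325591294 F tester [-1.78  1.08  0.35] t 19.5
```

```bash
python3 -m inch '0.1 0 0 0 1;0.2 0 0 0 1;0.25 0 0 0 1;0.25 0 0 0 1'
python3 tgt.py
python3 - <<'E'
from h import *
o=robot.get_obs()
p,d=robot.snapshot('wrist');cv2.imwrite('pics/w18.png',cv2.resize(p[130:280,180:340],None,fx=5,fy=4.8,interpolation=cv2.INTER_CUBIC))
E
```

```text
time: 19.83
tool_pos: [0.5774, 0.2511, 0.0392]
ee_rot: [3.091, -0.024, -0.176]
wrist_force: [-5.1, 0.4, 4.6]
width: 0.009
now seat frame [1.5 1. ] z 0.03923888322848901 rot [ 3.091  -0.0239 -0.1758] w 0.008985705914923436 F tester [-5.05 -0.51  4.58] t 19.8333
```

View pics/w18.png

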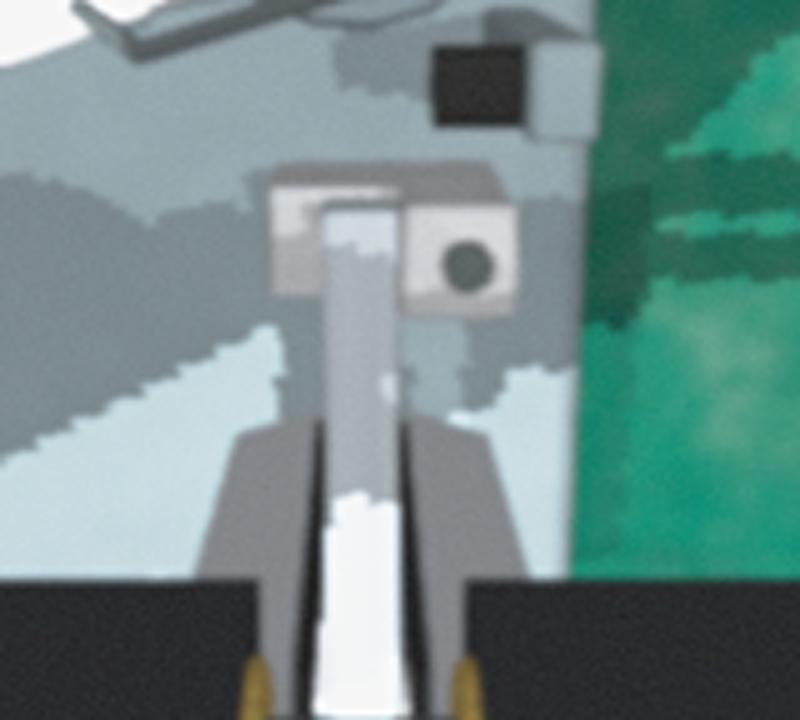

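```bash
python3 -m inch '0.15 0 -0.03 0 1;0.25 0 -0.05 0 1;0.25 0 -0.05 0 1;0.25 0 -0.05 0 1'
python3 tgt.py; python3 -m inch '0 0 0 0 0.88;0 0 0 0 0.85;0 0 0 0 0.82;0 0 0 0 0.8;0 0 0 0 0.8'
python3 tgt.py
python3 - <<'E'
from h import *
o=robot.get_obs()
p,d=robot.snapshot('wrist');cv2.imwrite('pics/w19.png',cv2.resize(p[130:280,180:340],None,fx=5,fy=4.8,interpolation=cv2.INTER_CUBIC))
E
```

```text
time: 20.22
tool_pos: [0.5774, 0.2511, 0.0393]
ee_rot: [3.09, -0.018, -0.176]
wrist_force: [-7.1, 1.3, 4.5]
width: 0.0095
now seat frame [1.5 1. ] z 0.039275746973170156 rot [ 3.0901 -0.0183 -0.1755] w 0.00949539221601506 F tester [-7.2   0.05  4.52] t 20.2167
time: 20.63
tool_pos: [0.5779, 0.2508, 0.0393]
ee_rot: [3.09, -0.019, -0.176]
wrist_force: [0.5, 0.2, -0.1]
width: 0.0185
now seat frame [2.  0.9] z 0.03928115556515811 rot [ 3.0901 -0.0191 -0.1758] w 0.018537876106885655 F tester [ 0.46  0.25 -0.11] t 20.6333
```

View pics/w19.png

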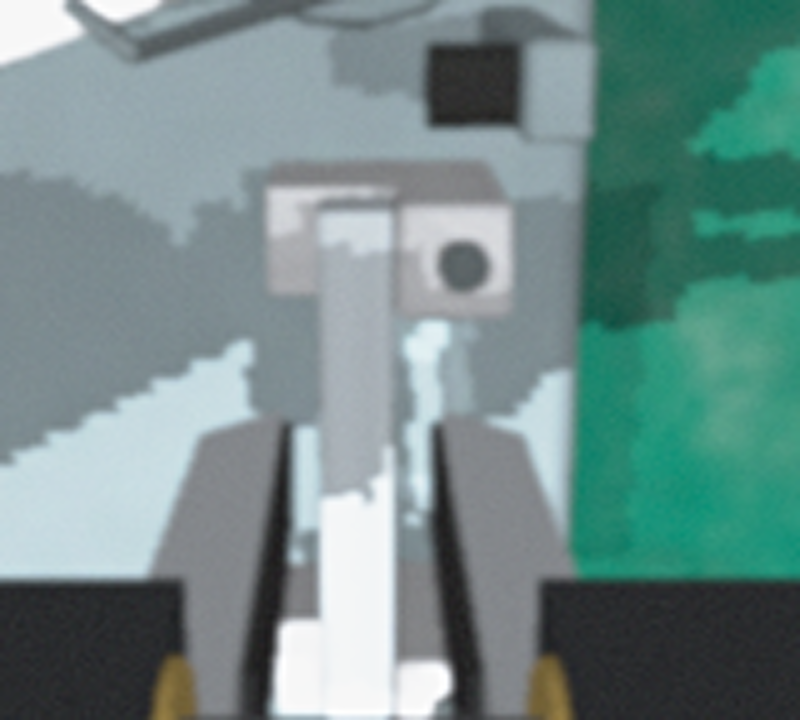

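```bash
python3 -m inch '0.2 0 0 0 0.8;0.35 0 0 0 0.8;0.45 0 0 0 0.8;0.55 0 0 0 0.8;0.6 0 0 0 0.8;0.6 0 0 0 0.8'
python3 tgt.py
```

```text
time: 21.18
tool_pos: [0.5818, 0.2501, 0.0393]
ee_rot: [3.089, -0.014, -0.176]
wrist_force: [-5.5, 1.1, 3.7]
width: 0.0186
now seat frame [5.9 0.9] z 0.03930600750994602 rot [ 3.0894 -0.0144 -0.1756] w 0.01862625860494206 F tester [-5.64  0.09  3.72] t 21.1833
```

```bash
python3 -m inch '-0.2 0 0 0 0.8;-0.45 0 0 0 0.75;-0.45 0 0 0 0.7;-0.45 0 0 0 0.7;-0.45 0 -1 0 0.7;-0.45 0 -2.5 0 0.7;-0.45 0 -5 0 0.7;-0.45 0 -8 0 0.7;-0.45 3 -12 0 0.7;-0.45 6 -15 0 0.7;-0.45 9 -15 0 0.5;-0.45 9 -15 0 0.3;-0.45 9 -15 0 0.3;-0.45 9 -15 0 0.3;-0.45 9 -15 0 0.3'
python3 - <<'E'
from h import *
o=robot.get_obs();print(o['time'],o['tool_pos'],o['ee_rot'],o['wrist_force'])
for n in('wrist','top','scene'):
    p,d=robot.snapshot(n);cv2.imwrite(f'pics/{n}_end.png',p)
    if n=='wrist': np.savez('pics/w20.npz',d=d,p=p,pos=o['tool_pos'],rot=o['ee_rot']);cv2.imwrite('pics/w20.png',cv2.resize(p,(800,600),interpolation=cv2.INTER_CUBIC))
E
```

```text
time: 22.43
tool_pos: [0.5604, 0.1712, 0.1925]
ee_rot: [3.089, -0.012, -0.175]
wrist_force: [-0.2, -0.0, -0.1]
width: 0.0581
22.4333 [0.56040469 0.17122804 0.19250325] [ 3.08901916 -0.01230571 -0.17478527] [-0.22238792 -0.00266171 -0.10913596]
```

View pics/w20.png

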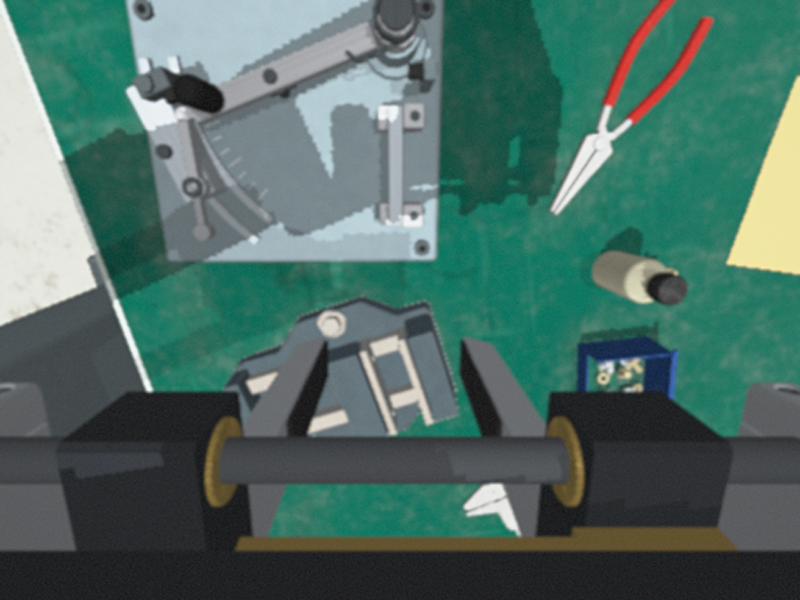

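View pics/top_end.png

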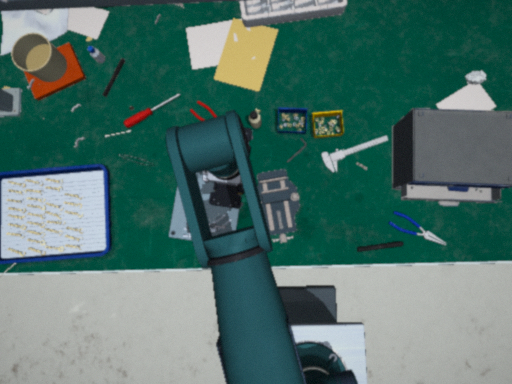

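```bash
python3 - <<'E'
from h import *
f=np.load('pics/w20.npz');pos,rot,p=f['pos'],f['rot'],f['p']
cv2.imwrite('pics/w20a.png',cv2.resize(p[60:150,230:290],None,fx=8,fy=6.6,interpolation=cv2.INTER_CUBIC))
E
```

```text
(no output)
```

View pics/w20a.png

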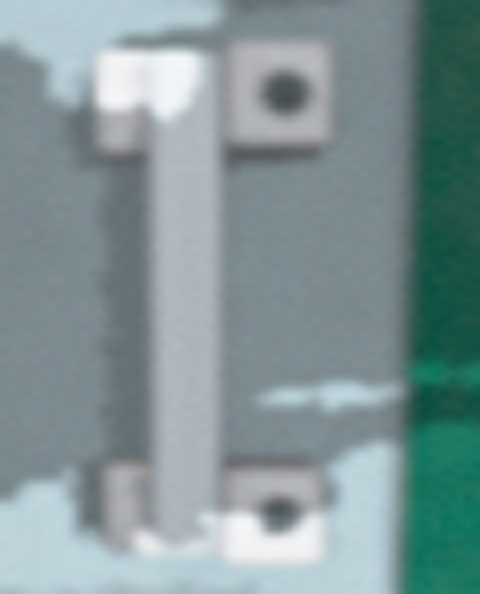

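```bash
python3 - <<'E'
from h import *
f=np.load('pics/w20.npz');pos,rot,p=f['pos'],f['rot'],f['p']
g=p.astype(int).sum(2)//3
for r in (70,73,76,80,132,136,140): print(r,g[r,240:274])
c=robot.camera_info('wrist');M=c['mount']
S=np.array([.5758,.2503]);ps=-.174;cc,s=np.cos(ps),np.sin(ps)
def sf(u,v,z):
    q=wp2w(u,v,z,pos,rot)[:2]-S;return (1000*np.array([cc*q[0]+s*q[1],-s*q[0]+cc*q[1]])).round(1)
X=lambda a:230+(a+.5)/8-.5
Y=lambda b:60+(b+.5)/6.6-.5
for n,a,b,z in(('bar TR',220,52,.045),('bar TL',150,52,.045),('bar BR',217,540,.045),('bar BL',152,545,.045),('anv1 corner',230,42,.047),('anv1 c2',230,145,.047),('anv2 a',224,468,.047),('anv2 b',224,560,.047),('sup TL',96,50,.035),('sup BL',108,548,.035)): print(n,sf(X(a),Y(b),z))
E
```

```text
70 [190 194 223 239 242 241 238 230 230 237 242 243 243 242 228 197 176 155
 153 171 180 178 176 169 156 149 155 169 181 183 172 150 134 133]
73 [166 171 221 241 243 241 238 231 229 237 242 243 242 233 209 188 175 154
 152 171 179 169 146 108  84  81  83  95 126 159 168 149 134 133]
76 [123 136 180 213 219 216 197 174 186 225 239 234 222 202 185 185 175 156
 154 170 179 176 164 136 109  99 103 124 152 169 166 143 131 131]
80 [108 121 149 170 175 173 159 145 152 164 179 183 182 182 184 183 177 152
 148 158 169 170 170 172 174 172 172 173 170 171 161 144 133 133]
132 [124 109 122 151 172 175 165 149 146 161 177 182 181 180 178 180 169 150
 149 164 172 173 176 176 175 177 177 176 174 161 154 172 196 207]
136 [125 109 119 149 171 177 171 154 144 160 175 179 180 178 177 178 170 153
 152 168 174 163 143 113  94  97 116 145 163 166 155 160 187 204]
140 [159 153 141 148 164 171 181 196 190 175 177 179 180 180 181 193 210 215
 231 242 244 241 221 176 158 168 199 228 238 232 212 199 203 206]
bar TR [ 5.5 40.5]
bar TL [-4.  40.5]
bar BR [  5.4 -38.3]
bar BL [ -4.1 -39.2]
anv1 corner [ 6.7 41.7]
anv1 c2 [ 6.8 26.2]
anv2 a [  6.3 -25.8]
anv2 b [  6.3 -41.6]
sup TL [-11.4  42. ]
sup BL [-10.6 -40.9]
```

```bash
python3 -c "
from bench import robot
print(robot.close_job())"
```

```text
the job is handed in; nothing more can be done
None
```

The striker arm is cocked on its catch and the test bar lies on both supports against the anvils. I handed the job in at about 22.6 s of the 64 s; no verdict was reported.

- **Cocking:** I gripped the arm's grip and drew it back until the pictures showed the pawl sprung in behind the tooth, at about 1.25 rad. The pad still looked about 3 mm away. I then eased it onto the catch, at about 1.227 rad, until the pull fell from about 9 N to about 0 N. I opened the fingers and withdrew. The arm stayed put, and the last wrist picture still shows it cocked.
- **Bar:** I picked the bar up at its middle and set it on the supports. I pushed it along until it stopped against the anvils, then nudged it once more with one finger to a firm stop at about 5.6 N. In the last wrist picture it is centred within about 1 mm and looks parallel to the anvil faces.
- **Caliper, bottle and marker:** they appear unmoved in the last pictures.

**Checks that disagreed:**
- The last picture measures a gap of about 0.8 to 1.2 mm between bar and anvils, while the push stopped firmly as if in contact. That is within camera error and the 2 mm allowance.
- While I held the grip, the tool picked up a tilt of about 3 degrees. The moves could not undo it, and it did not affect the placing.

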